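Unload the sanding blocks from the latched case

ROBOT

A 6-joint arm with a two-finger parallel gripper is mounted at the origin on the work surface. World frame = base frame: x ahead of the robot, y to its left, z up, the work surface at z = 0. Lengths are in mm, angles in rad, forces in N, time in s.
With the tool pointing down it reaches from about 400 to 825 mm from the base axis. Payload 7 kg.
Tool frame: the origin (TCP) lies at the very end of the fingers, on their centre line; the grasp point (between the pads) lies 19 mm behind it; z points along the fingers, y is the direction in which the jaws open and shut (so a half turn about z gives the same grasp; the last joint's range is limited). The gripper opens to 88 mm and grips with 3 to 60 N. Pads are 19 mm wide; open, the fingers measure 130 mm over their backs; the gripper's body (78 mm by 193 mm) begins 47 mm behind the grasp point.
Start: joints at [1.47, 0.359, 0.012, 0, -1.224, -0.288], TCP at [255.884, 624.595, 226.561] pointing down, gripper open.
Joint ranges: [-3.07, 3.07], [-1.43, 2.12], [-1.02, 1.25], [-3.03, 1.67], [-3.05, -0], [-3.03, 3.03]. Speed limits (rad/s): [2.39, 2.39, 3.01, 3.14, 3.14, 3.14].

INTERFACE

Orientations are given as a unit quaternion [x, y, z, w].
In Python, from plant import bot gives the robot as it stands. Calls block until the motion is done:
- bot.move_ptp(position, orientation): joint-space move of the TCP to a pose.
- bot.line_to(position, velocity=150, ori=None): straight line of the TCP; ori=None keeps the orientation; velocity is the mean speed in mm/s.
- bot.move_joints(angles): joint-space move.
- bot.move_gripper(opening, force=None): finger opening in mm; force is the grip in N (None keeps the last); returns when the fingers have stopped.
- bot.pause(seconds).
- bot.solve_ik(position, orientation): joint angles nearest the present ones, or None.
- bot.read_state(): the state.
- bot.camera(name): name is "scene" or "top" or "wrist"; returns the picture (480x640x3 uint8, red, green, blue); there is no depth.
- bot.get_calibration(name): a dict with "fx", "fy", "cx", "cy" (pixels), "view" (4x4, takes a point from world to camera coordinates); the wrist camera has in their place "T_tool_cam" (4x4, takes a point from camera to tool coordinates, whose origin is the TCP and whose axes are the flange's). Camera axes: x right, y up, looking along -z (the intrinsics and any distortion apply to the point x, -y, -z); pixel columns grow to the right and rows downward; lengths in mm; the calibration is good to about 2 mm. The wrist camera is an equidistant fisheye: a pixel r from the principal point sees the ray r / f radians off the axis. A picture is of the moment at which its call begins: read the wrist's pose just before it. get_calibration takes no time and is no camera call.
A pose or a line that the arm cannot do raises bot.Unreachable and nothing moves.
- bot.close_job(): hands the job in, once; it reports no verdict.
The state is a dict: "t": time; "joint_pos": joint angles; "qvel": joint speeds; "tau": joint torques, N m; "tcp_pos": TCP position; "eef_rot": TCP orientation; "contact_force": force on the tool from outside, world axes, zero at the start; "moment": the same for the moment, N m; "width": finger opening in mm.
Only numpy, scipy, OpenCV 4.12 (cv2) and the standard library are available. Lean on these libraries where they do the work, as an engineer would, in place of code of your own. Each camera call takes 0.05 s, during which the arm holds its last target.

TASK

Swing the extraction hood away from above the case until it hangs over the round sanding plate. Then lift the lever of the case's draw latch up past centre and well over so that its wire hook drops clear of the catch, open the lid wide, and stand every sanding block that is in the case upright on its abrasive sole on the floor of the white tray. Finally shut the lid again to keep the dust out (leave the latch undone), with the hood still over the plate and the other things on the bench left where they are.

Things in the scene. Friction and masses are not known exactly. Their poses are not given: they have to be found in the camera images.
- case: black case with a blue lid, fixed to the bench: 190 (x) x 360 (y) mm, 102 mm high shut. Origin: centre of the underside; its front, with the latch, faces -x of its frame. Inside floor 20 mm above the bench, walls of the base 6 mm thick with their rim 50 mm above the bench; the lid is a 51 mm deep cover, so with the lid open the blocks' ribs stand 30 mm above the rim
- lid (a joint): lid angle about the hinge at the back (+x) of the case: 0 shut, 1.55 rad fully open, a stiff hinge that stays where it is left (5 to 8 N at the handle). Opened to 1.5 its front edge stands 240 mm above the bench about over the hinge, so keep the gripper clear of it; at less than 1.3 it leans over the blocks. While latched it cannot open
- lid_grip (a point): point to grasp on the lid's yellow pull tab, which stands up from the lid near its front edge, right of the middle: 22 mm wide (along the case's y), 8 mm thick, 34 mm high (lid surface to tip); the point is 9 mm below the tip, 25 mm above the lid's surface. Pinched across its width it can turn between the pads as the lid opens; it gives 5 mm sideways (rubber-mounted)
- lid_hinge (a point): point on the lid's hinge axis in line with the yellow tab; the axis runs along the case's y, 50 mm above the bench; the tab point lies 170 mm in front of and 77 mm above it when shut, so it rises and swings back (+x) as the lid opens
- latch (a joint): latch lever angle from the closed position: 0 closed, lying flat over the lid and pointing to the hinge; grows as its tip is lifted up and over towards the case's front; 1.57 stands upright, 2.4 is its stop. It snaps over centre at about 0.4, the hook is clear from about 1.4; stays where it is left (friction). About 1 to 3 N at the tab
- latch_tab (a point): point to grasp on the red tab that stands up at the lever's free end: 22 mm wide (case's y), 6 mm thick, rising 32 mm above the lever's middle plane when closed; the point is 10 mm below its tip, 32 mm above the lid's top. It lies 82 mm from the pivot along the lever and 22 mm to the side that is up when closed; it gives 5 mm sideways (rubber-mounted)
- latch_pivot (a point): lever's pivot at the lid's front edge, left of the middle; its axis runs along the case's y
- hook_bar (a point): middle of the lower bar of the latch's wire loop (the hook, 6 mm wire, 36 mm wide) that hangs from the lever over the case's front; latched, it sits under the catch
- keeper (a point): catch on the case's front wall: underside of its lip, 44 mm above the bench
- hood_knob (a point): point to grasp on the black upright knob on top of the grey extraction hood: 22 mm diameter, from 300 to 342 mm above the bench; the point is 325 mm above the bench on the hood's vertical axis, 290 mm from the arm's swing axis. The arm tube beside it (24 mm thick) has its top 299 mm above the bench; the hood bell's lower rim is 110 mm wide, 200 mm above the bench
- tube_band (a point): middle of the yellow band on the hood arm's level tube, 140 mm from the knob's axis: the vertical swing axis (grey post behind the case) lies on the line from the knob over this point, 290 mm from the knob. The hood starts over the case, reaches the plate by swinging anticlockwise seen from above (to the robot's right), about 1.5 N at the knob, and stays where it is left
- plate: round sanding plate, 110 mm diameter, 12 mm high, steel with a red-brown disc, fixed. Origin: centre of its underside. It lies on the circle that the hood's knob follows, to within 15 mm
- tray: white open plastic tray, fixed: 230 x 230 mm, walls 5 mm thick and 40 mm high, floor 5 mm thick. Origin: centre of the underside, z up
- block1: hand sanding block, light wood with a thin red-brown abrasive sole: base 90 x 50 x 16 mm with a central grip rib 78 long x 22 wide x 44 mm high on top, 60 mm high in all, 160 g or so. Origin: centre of the underside; x along the rib, z up through the rib. It starts upright in the shut case, rib roughly along the case's x. Two to four of the blocks are there; an absent one reads None from the start
- block2: hand sanding block, darker wood with a thin red-brown abrasive sole: base 90 x 50 x 16 mm with a central grip rib 78 long x 22 wide x 44 mm high on top, 60 mm high in all, 160 g or so. Origin: centre of the underside; x along the rib, z up through the rib. It starts upright in the shut case, rib roughly along the case's x. Two to four of the blocks are there; an absent one reads None from the start
- block3: hand sanding block, light wood with a thin red-brown abrasive sole: base 90 x 50 x 16 mm with a central grip rib 78 long x 22 wide x 44 mm high on top, 60 mm high in all, 160 g or so. Origin: centre of the underside; x along the rib, z up through the rib. It starts upright in the shut case, rib roughly along the case's x. Two to four of the blocks are there; an absent one reads None from the start
- block4: hand sanding block, darker wood with a thin red-brown abrasive sole: base 90 x 50 x 16 mm with a central grip rib 78 long x 22 wide x 44 mm high on top, 60 mm high in all, 160 g or so. Origin: centre of the underside; x along the rib, z up through the rib. It starts upright in the shut case, rib roughly along the case's x. Two to four of the blocks are there; an absent one reads None from the start
- rings: bystander: stack of wooden rings, 60 mm diameter, 60 mm high; origin at the underside
- glue: bystander: yellow glue bottle with red cap, 50 mm diameter, 130 mm high; origin at the underside
- sander: bystander: blue hand sander, 110 mm disc, 112 mm high, black handle to its +x; origin at the underside
- pot: bystander: green cup, 70 mm wide, 70 mm high; origin at the underside
- offcut: bystander: wooden offcut 160 x 60 x 30 mm; origin at the underside
- ring_loose: bystander: flat wooden ring 90 mm wide, 20 mm high; origin at the underside
Not all that is in view belongs to the job. What is shaped like the plate but blue or pink is not meant.

How it is judged (in metres and radians):
On the way, in this order (a step that is already met when the one before it is completed fails the run):
1. the hood hangs over the sanding plate (horizontal distance between hood_knob and plate below 0.04 m), for 0.2 s.
2. the latch lever is past centre and its hook is clear of the catch (value of joint latch above 1.4 rad and distance between hook_bar and keeper above 0.015 m), for 0.2 s.
3. the lid is open (value of joint lid above 1.1 rad), for 0.2 s.
4. every block present stands upright in the tray (x of block1 in the frame of tray between -0.1 and 0.1 m and y of block1 in the frame of tray between -0.1 and 0.1 m and z of each of block1, block2, block3, block4 in the frame of tray below 0.015 m and angle between each of block1, block2, block3, block4's own z axis and vertical below 0.15 rad and x of block2 in the frame of tray between -0.1 and 0.1 m and y of block2 in the frame of tray between -0.1 and 0.1 m and x of block3 in the frame of tray between -0.1 and 0.1 m and y of block3 in the frame of tray between -0.1 and 0.1 m and x of block4 in the frame of tray between -0.1 and 0.1 m and y of block4 in the frame of tray between -0.1 and 0.1 m and linear speed of each of block1, block2, block3, block4 below 0.03 m/s), for 0.2 s.
5. the lid is shut (value of joint lid below 0.05 rad), for 0.2 s.
At the end, for the whole second after the job is handed in: hood knob within 40 mm (horizontally) of the plate's centre; lid shut to 0.05 rad, hook bar over 12 mm from the catch; every block present in the tray (centre within 100 mm of its middle along both axes), flat on its floor, upright to 0.15 rad (horizontal distance between hood_knob and plate below 0.04 m and value of joint lid below 0.05 rad and distance between hook_bar and keeper above 0.012 m and x of block1 in the frame of tray between -0.1 and 0.1 m and y of block1 in the frame of tray between -0.1 and 0.1 m and z of each of block1, block2, block3, block4 in the frame of tray below 0.015 m and angle between each of block1, block2, block3, block4's own z axis and vertical below 0.15 rad and x of block2 in the frame of tray between -0.1 and 0.1 m and y of block2 in the frame of tray between -0.1 and 0.1 m and x of block3 in the frame of tray between -0.1 and 0.1 m and y of block3 in the frame of tray between -0.1 and 0.1 m and x of block4 in the frame of tray between -0.1 and 0.1 m and y of block4 in the frame of tray between -0.1 and 0.1 m); the robot touches nothing.
It fails at once if a bystander was moved more than 40 mm (distance of any of rings, glue, sander, pot, offcut, ring_loose from where it was at the start of the episode above 0.04 m).
Of block1, block2, block3, block4 only 2 to 4 are there at a start; the rules pass over those that are not, and their reading is None.
At some moment in a run one of block1, block2, block3, block4 may be knocked a few centimetres aside while the robot is not near it.
Once in a run the grip may slacken for a moment while it holds something.
It also fails if it takes over 210 s, if anything falls off the work surface, if the arm or the gripper's body presses on something with over 40 N, if the wrist force passes 120 N, or if a joint passes its speed limit or range.

## Working session

There is one attempt and no reset: what is moved stays moved. The work goes in short steps, each a Python script; the robot and the scene stay as the last script left them, time stands still between calls to the robot, and variables do not carry over. Pictures are saved under pics/ and viewed, and the job is handed in when it is done.

```bash
ls; mkdir -p pics; python3 - <<'E'
from plant import bot
import cv2
s=bot.read_state();print(s)
for n in("scene","top","wrist"):
    im=bot.camera(n);cv2.imwrite(f"pics/a_{n}.png",im[:,:,::-1]);print(n,bot.get_calibration(n))
E
```

```text
pics
{'t': 0.0, 'joint_pos': array([ 1.47009246e+00,  3.59349251e-01,  1.10435561e-02, -3.75809344e-04,
       -1.22411761e+00, -2.88100835e-01]), 'qvel': array([-0.00061634,  0.00044453, -0.00060545, -0.00031406, -0.00210314,
        0.00145317]), 'tau': array([-2.07930789e-03, -5.82718277e+01,  2.93066365e+01,  6.99753195e+00,
        7.07507323e-03, -1.52584389e-04]), 'tcp_pos': array([255.70888269, 624.1387194 , 225.6357565 ]), 'eef_rot': array([ 9.81150595e-01, -1.93242897e-01, -9.97873470e-05,  8.26450700e-04]), 'contact_force': array([ 0.56084378,  0.00435002, -0.37591288]), 'moment': array([-0.00817081,  0.01243929, -0.01549089]), 'width': 88.08882207220537}
scene {'fx': 486.7524660835888, 'fy': 486.7524660835888, 'cx': 325.4274802884005, 'cy': 236.84125880245347, 'view': array([[-8.49182618e-01,  5.27883604e-01,  1.50924399e-02,
         4.44914304e+02],
       [-4.24436478e-01, -6.99219375e-01,  5.75279012e-01,
         1.11779776e+02],
       [ 3.14233284e-01,  4.82111156e-01,  8.17817997e-01,
        -1.60780431e+03],
       [ 0.00000000e+00,  0.00000000e+00,  0.00000000e
[... 254 characters left out ...]
,  1.78101252e-02,  1.15270027e-01,
        -5.55910748e+02],
       [-1.15147355e-01, -7.76963741e-03,  9.93318035e-01,
        -1.59920933e+03],
       [ 0.00000000e+00,  0.00000000e+00,  0.00000000e+00,
         1.00000000e+00]])}
wrist {'fx': 371.64829954431775, 'fy': 371.64829954431775, 'cx': 319.24940908574547, 'cy': 236.81147196153694, 'T_tool_cam': array([[ 8.71730389e-04,  9.55187764e-01,  2.95999283e-01,
         8.01340062e+01],
       [ 9.99999616e-01, -8.57912014e-04, -1.76564603e-04,
         6.25571452e-01],
       [ 8.52889930e-05,  2.95999323e-01, -9.55188146e-01,
        -1.59310863e+02],
       [ 0.00000000e+00,  0.00000000e+00,  0.00000000e+00,
         1.00000000e+00]])}
```

View pics/a_scene.png

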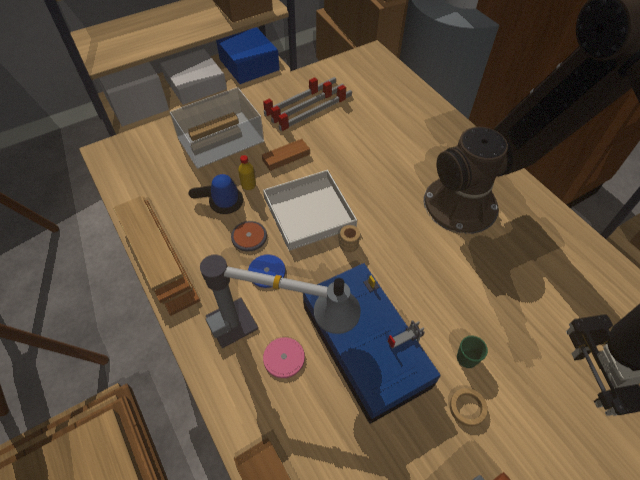

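View pics/a_top.png

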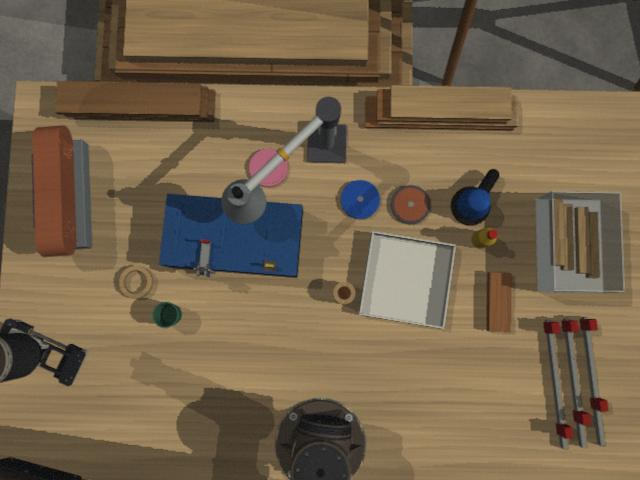

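View pics/a_wrist.png

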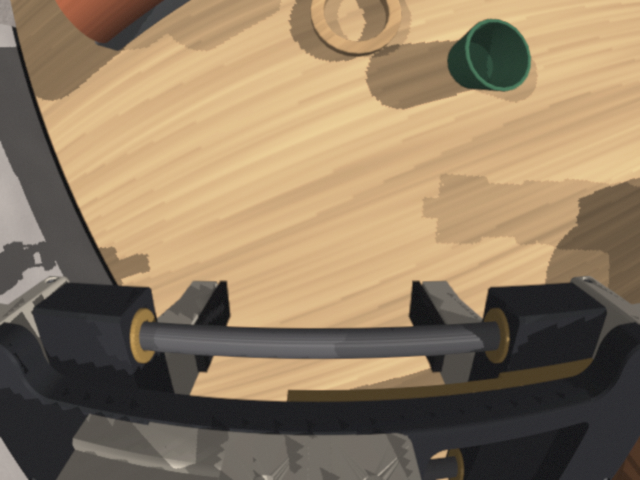

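The scene and top views agree. There are three round discs in the top view: pink (268,168), blue (360,200) and red-brown with a grey hub (410,204). The red-brown one fits the description of the plate. I'll confirm that with an enlarged crop and measure at the same time.

```bash
cat > h.py <<'E'
import numpy as np, cv2
from plant import bot
from scipy.spatial.transform import Rotation as R
CAL={n:bot.get_calibration(n) for n in("scene","top","wrist")}
def ray(n,u,v,st=None):
    c=CAL[n]
    if n!="wrist":
        d=np.array([(u-c["cx"])/c["fx"],-(v-c["cy"])/c["fy"],-1.]);M=np.linalg.inv(c["view"])
    else:
        x,y=(u-c["cx"])/c["fx"],(v-c["cy"])/c["fy"];r=np.hypot(x,y)+1e-12
        d=np.array([np.sin(r)*x/r,-np.sin(r)*y/r,-np.cos(r)])
        T=np.eye(4);T[:3,:3]=R.from_quat(st["eef_rot"]).as_matrix();T[:3,3]=st["tcp_pos"];M=T@c["T_tool_cam"]
    d=M[:3,:3]@d;return M[:3,3],d/np.linalg.norm(d)
def onz(n,u,v,z,st=None):
    o,d=ray(n,u,v,st);return o+d*(z-o[2])/d[2]
def tri(*rs):
    A=np.zeros((3,3));b=np.zeros(3)
    for o,d in rs:
        P=np.eye(3)-np.outer(d,d);A+=P;b+=P@o
    p=np.linalg.solve(A,b);return p,[np.linalg.norm((np.eye(3)-np.outer(d,d))@(p-o)) for o,d in rs]
def proj(n,p,st=None):
    c=CAL[n]
    if n!="wrist":
        q=(c["view"]@np.r_[p,1])[:3];return c["cx"]-c["fx"]*q[0]/q[2],c["cy"]+c["fy"]*q[1]/q[2]
    T=np.eye(4);T[:3,:3]=R.from_quat(st["eef_rot"]).as_matrix();T[:3,3]=st["tcp_pos"]
    q=np.linalg.inv(T@c["T_tool_cam"])@np.r_[p,1];x,y,z=q[0],-q[1],-q[2]
    r=np.hypot(x,y);k=np.arctan2(r,z)/r;return c["cx"]+c["fx"]*k*x,c["cy"]+c["fy"]*k*y
def down(yaw):
    """tool down, jaw (y) axis direction at angle yaw in world xy"""
    y=np.array([np.cos(yaw),np.sin(yaw),0]);z=np.array([0,0,-1.]);x=np.cross(y,z)
    return R.from_matrix(np.c_[x,y,z]).as_quat()
def crop(n,im,u0,v0,w,h,k):
    c=cv2.resize(im[v0:v0+h,u0:u0+w],None,fx=k,fy=k,interpolation=cv2.INTER_CUBIC)
    cv2.imwrite(f"pics/{n}.png",c[:,:,::-1])
def st(): 
    s=bot.read_state();print("t%.1f"%s["t"],"tcp",s["tcp_pos"].round(1),"F",s["contact_force"].round(1),"w %.1f"%s["width"],"q",s["joint_pos"].round(2));return s
E
python3 - <<'E'
from h import *
im=cv2.imread("pics/a_top.png")[:,:,::-1];sc=cv2.imread("pics/a_scene.png")[:,:,::-1]
crop("b1",im,150,90,200,195,4) if 0 else crop("b1",im,150,90,200,150,4)
crop("b2",im,150,180,200,110,4); crop("b3",im,330,160,140,100,5); crop("b4",sc,290,250,160,150,4); 
hsv=cv2.cvtColor(im.copy(),cv2.COLOR_RGB2HSV)
for n,(u0,u1,v0,v1) in dict(red=(385,435,180,228)).items():
    m=((hsv[...,0]<12)|(hsv[...,0]>172))&(hsv[...,1]>120)&(hsv[...,2]>60)
    m2=np.zeros_like(m);m2[v0:v1,u0:u1]=m[v0:v1,u0:u1]
    ys,xs=np.nonzero(m2);print(n,xs.mean(),ys.mean(),len(xs),onz("top",xs.mean(),ys.mean(),12))
E
```

```text
red 410.51089588377727 203.94188861985472 826 [ 658.77494913 -240.01099073   12.        ]
```

View pics/b1.png

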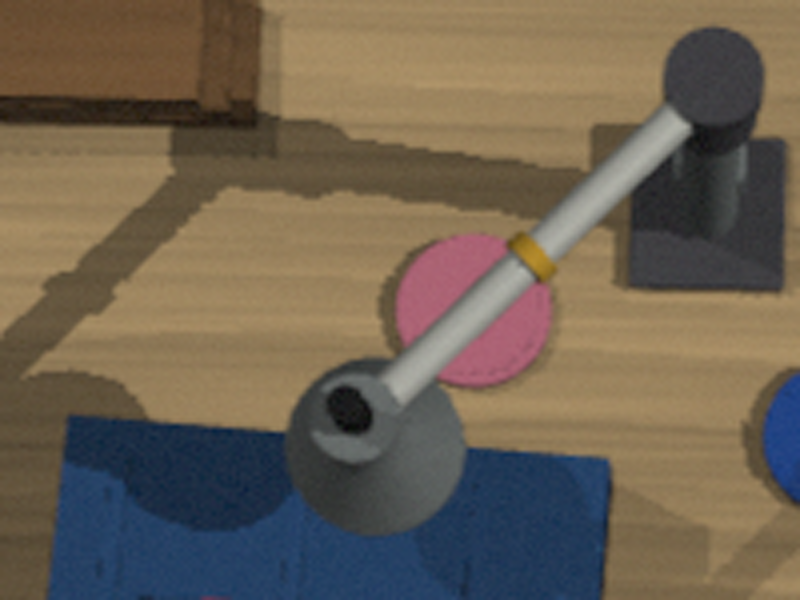

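View pics/b2.png

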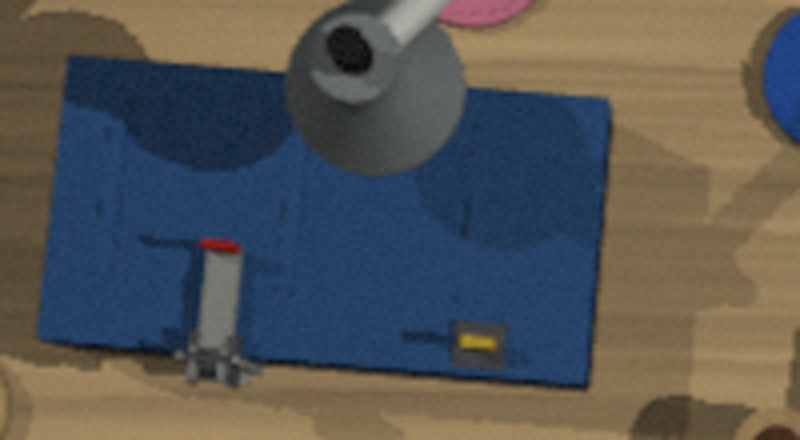

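View pics/b3.png

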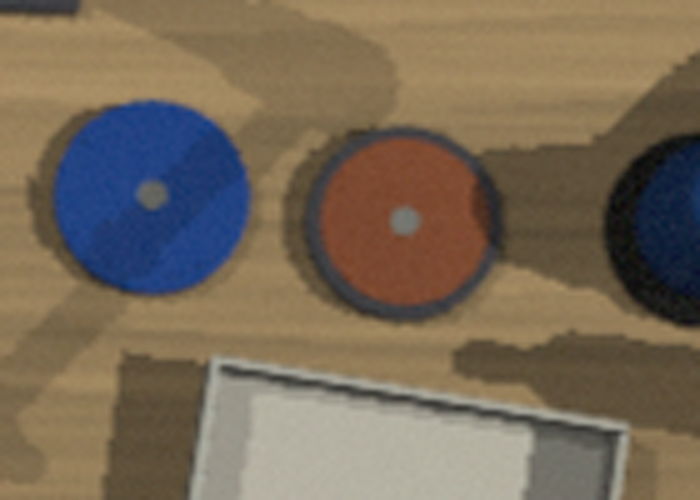

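View pics/b4.png

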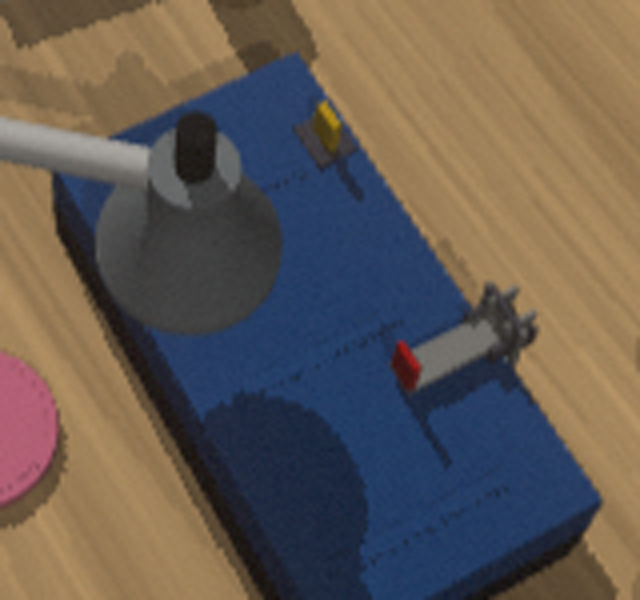

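```bash
python3 - <<'E'
from h import *
np.set_printoptions(precision=1,suppress=True)
b1=lambda u,v:(u/4+150,v/4+90); b2=lambda u,v:(u/4+150,v/4+180); b4=lambda u,v:(u/4+290,v/4+250)
print("cam",ray("top",0,0)[0])
print("knob",onz("top",*b1(350,410),321),tri(ray("top",*b1(350,410)),ray("scene",*b4(196,147))))
print("band",onz("top",*b1(531,256),297),tri(ray("top",*b1(531,256)),ray("scene",277,283)))
K=onz("top",*b1(350,410),321);B=onz("top",*b1(531,256),297)
d=(B-K)[:2];print("dist",np.hypot(*d));d/=np.hypot(*d);piv=K[:2]+290*d;print("piv",piv,"plate dist",np.hypot(*(piv-[658.8,-240])))
cs=[onz("top",*b2(*p),102) for p in((68,57),(610,98),(588,387),(38,340))];print("corners",cs)
for a,b in((0,1),(1,2),(2,3),(3,0)): e=cs[b]-cs[a];print(np.hypot(*e[:2]),np.arctan2(e[1],e[0]))
print("centre",np.mean(cs,0))
print("tab",tri(ray("top",*b2(219,243)),ray("scene",*b4(405,363))),"ytab",tri(ray("top",*b2(477,342)),ray("scene",*b4(327,127))))
print("tab z",onz("top",*b2(219,243),134),onz("top",*b2(477,342),132))
E
```

```text
cam [ 367.8    8.8 1652.7]
knob [623.4 199.2 321. ] (array([621.9, 200.4, 321. ]), [np.float64(1.9475914404817944), np.float64(1.9475914404816264)])
band [720.8 100.3 297. ] (array([723.2, 102.2, 282.7]), [np.float64(1.5985886160249945), np.float64(1.5985886160248992)])
dist 138.8099027936532
piv [826.9  -7.4] plate dist 286.9891202187433
corners [array([657.5, 416.8, 102. ]), array([636.3,  58. , 102. ]), array([445.8,  68.2, 102. ]), array([469.9, 427.5, 102. ])]
359.47443252555973 -1.6296671128604543
190.74909264777403 3.0877697320967177
360.0960436230164 1.5039592652412452
187.87839950847723 -0.05699357892680484
centre [552.4 242.6 102. ]
tab (array([531. , 307.4, 132.2]), [np.float64(1.9192115724022516), np.float64(1.9192115724022842)]) ytab (array([471.2, 141.3, 118. ]), [np.float64(2.113981349808486), np.float64(2.1139813498085216)])
tab z [532.2 305.7 134. ] [471.7 138.6 132. ]
```

Red-brown plate confirmed: crop b3 centre (405,220), at world (659,-240), 287 mm from the measured swing axis, as expected. Next, the hood.

```bash
cat > hood.py <<'E'
from h import *
piv=np.array([826.9,-7.4]);K=np.array([622.8,199.6]);P=np.array([658.8,-240.])
a0=np.arctan2(*(K-piv)[::-1]);a1=np.arctan2(*(P-piv)[::-1])%(2*np.pi)
r0=np.hypot(*(K-piv))
aa=np.linspace(a0,a1,10)
def pose(a,z=309,off=0):
    return np.r_[piv+r0*np.array([np.cos(a),np.sin(a)]),z],down(a-np.pi/2+off)
E
python3 - <<'E'
from hood import *
print(a0,a1,r0,down(0))
for off in(0,np.pi):
    for z in(309,390):
        print(off,z)
        for a in aa[[0,3,6,9]]:
            q=bot.solve_ik(*pose(a,z,off));print(None if q is None else np.round(q,2))
E
```

```text
2.34914036249151 4.08659007188628 290.69883040700387 [0.70710678 0.70710678 0.         0.        ]
0 309
[ 0.61  0.29  0.09  0.   -1.38 -2.97]
[ 0.46  0.1  -0.14  0.   -1.33 -2.24]
[ 0.15  0.14 -0.1   0.   -1.34 -1.35]
[-0.08  0.37  0.21  0.   -1.41 -0.55]
0 390
[ 0.61  0.27  0.25  0.   -1.55 -2.97]
[ 2.88 -1.38  0.01  0.   -2.97  1.62]
[ 0.15  0.12  0.06  0.   -1.51 -1.35]
[-0.08  0.36  0.37  0.   -1.58 -0.55]
3.141592653589793 309
[ 0.61  0.29  0.09  0.   -1.38  0.17]
[ 0.46  0.1  -0.14  0.   -1.33  0.9 ]
[ 0.15  0.14 -0.1   0.   -1.34  1.79]
[-0.08  0.37  0.21  0.   -1.41  2.59]
3.141592653589793 390
[ 0.61  0.27  0.25  0.   -1.55  0.17]
[ 0.46  0.08  0.01  0.   -1.51  0.9 ]
[ 2.6  -1.39  0.06  0.   -3.01 -0.66]
[-0.08  0.36  0.37  0.   -1.58  2.59]
```

```bash
python3 - <<'E'
from hood import *
s=bot.read_state()
bot.line_to(s["tcp_pos"]+[0,0,180],250)
p,o=pose(a0,390,np.pi); bot.move_ptp(p,o)
bot.move_gripper(60,20)
s=st();im=bot.camera("wrist");cv2.imwrite("pics/c1.png",im[:,:,::-1]);np.savez("c1",**s)
print(proj("wrist",np.r_[K,342],s),proj("wrist",np.r_[K,300],s))
E
```

```text
t3.7 tcp [622.8 199.6 390. ] F [-0.3  0.6 -0.9] w 59.9 q [ 0.61  0.27  0.25  0.   -1.55  0.17]
(np.float64(318.0656927166105), np.float64(262.24851495229325)) (np.float64(318.2516609957107), np.float64(240.74374398369392))
```

View pics/c1.png

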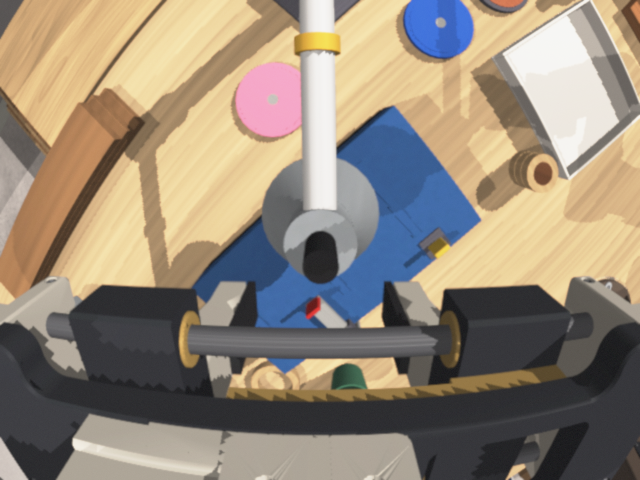

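The wrist view shows the knob's top at (320,263), predicted (318,262), between the open fingers. Grasping and swinging.

```bash
python3 - <<'E'
from hood import *
p,o=pose(a0,310,np.pi); bot.line_to(p,120)
bot.move_gripper(10,15); s=st()
for a in aa[1:]:
    p,o=pose(a,310,np.pi); bot.line_to(p,150,o); s=bot.read_state(); print(s["contact_force"].round(1),round(s["width"],1))
st()
bot.move_gripper(60); s=st()
bot.line_to(s["tcp_pos"]+[0,0,100],200); st()
im=bot.camera("top");cv2.imwrite("pics/d_top.png",im[:,:,::-1])
im=bot.camera("wrist");cv2.imwrite("pics/d_w.png",im[:,:,::-1])
E
```

```text
t5.3 tcp [622.8 199.6 310.1] F [-0.7  0.3  1.9] w 22.1 q [ 0.61  0.29  0.1   0.   -1.38  0.17]
[ 3.4 -3.2 -2.3] 22.0
[ 8.6 -4.1 -5.2] 22.0
[12.4 -3.2 -6. ] 21.8
[13.6 -1.8 -6.8] 21.5
[13.7  1.7 -6.3] 21.8
[14.6  4.6 -5.5] 21.6
[13.3  8.1 -2.1] 21.4
[13.9 11.8  0.7] 21.7
[11.1 14.1  2.1] 22.0
t10.0 tcp [ 661.2 -239.1  310.2] F [11.1 14.1  2.1] w 22.0 q [-0.07  0.37  0.21 -0.   -1.41  2.59]
t10.9 tcp [ 656.6 -243.1  310. ] F [-0.3 -0.  -0.7] w 60.3 q [-0.08  0.37  0.21 -0.   -1.41  2.59]
t11.5 tcp [ 656.5 -242.9  409.9] F [ 0.7  0.8 -1.6] w 60.2 q [-0.08  0.36  0.41 -0.   -1.63  2.59]
```

View pics/d_top.png

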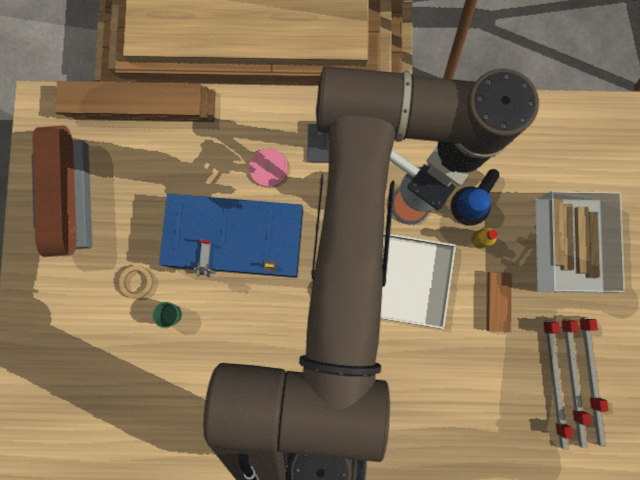

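View pics/d_w.png

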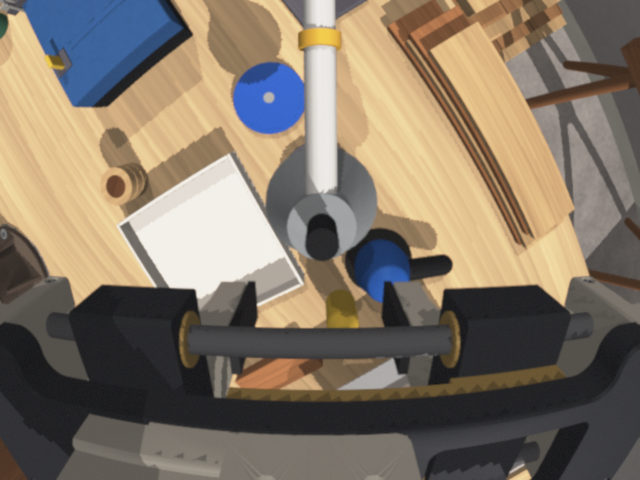

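The hood hangs over the plate: the wrist view shows the knob at (321,237) and the tube pointing away from it. Now the latch, with a measurement from a closer hover first.

```bash
python3 - <<'E'
from h import *
s=bot.read_state();np.set_printoptions(precision=1,suppress=True)
print("knob now",onz("wrist",321,237,340,s))
psi=-0.06
for off in(0,np.pi):
    for p in((510,305,270),(531,306,124),(430,306,180),(400,306,180),(470,138,130)):
        q=bot.solve_ik(p,down(psi+np.pi/2+off));print(off,p,None if q is None else np.round(q,2))
E
```

```text
knob now [ 662.3 -236.3  340. ]
0 (510, 305, 270) [ 0.9  0.2 -0.1  0.  -1.3 -2.5]
0 (531, 306, 124) [ 0.8  0.3 -0.3  0.  -1.  -2.5]
0 (430, 306, 180) [ 1.   0.1 -0.4  0.  -1.  -2.6]
0 (400, 306, 180) [ 1.   0.1 -0.4  0.  -1.  -2.7]
0 (470, 138, 130) [ 0.7  0.1 -0.5  0.  -0.9 -2.3]
3.141592653589793 (510, 305, 270) [ 0.9  0.2 -0.1  0.  -1.3  0.6]
3.141592653589793 (531, 306, 124) [ 0.8  0.3 -0.3  0.  -1.   0.7]
3.141592653589793 (430, 306, 180) [ 1.   0.1 -0.4  0.  -1.   0.5]
3.141592653589793 (400, 306, 180) [ 1.   0.1 -0.4  0.  -1.   0.5]
3.141592653589793 (470, 138, 130) [ 0.7  0.1 -0.5  0.  -0.9  0.8]
```

```bash
python3 - <<'E'
from h import *
psi=-0.06;o=down(psi+1.5*np.pi)
bot.move_ptp([500,300,270],o);bot.move_gripper(44,20)
s=st();im=bot.camera("wrist");cv2.imwrite("pics/e1.png",im[:,:,::-1]);np.savez("e1",**s)
print(proj("wrist",[531.5,306.5,144],s),proj("wrist",[450,311,112],s),proj("wrist",[471,139,136],s))
im=bot.camera("top");print(proj("top",[662,-236,342]));crop("e2",im,330,100,160,120,5)
E
```

```text
t14.3 tcp [500. 300. 270.] F [ 0.3 -0.  -0.9] w 44.2 q [ 0.88  0.18 -0.13  0.   -1.26  0.64]
(np.float64(308.4706190139376), np.float64(187.98459457029657)) (np.float64(310.56456282956856), np.float64(270.0477478461272)) (np.float64(498.9668383419272), np.float64(245.68628555728824))
(np.float64(431.11916092989793), np.float64(177.05885710178734))
```

View pics/e1.png

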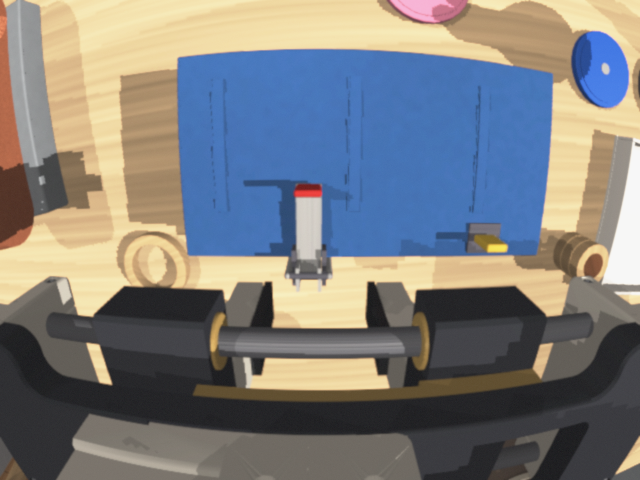

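View pics/e2.png

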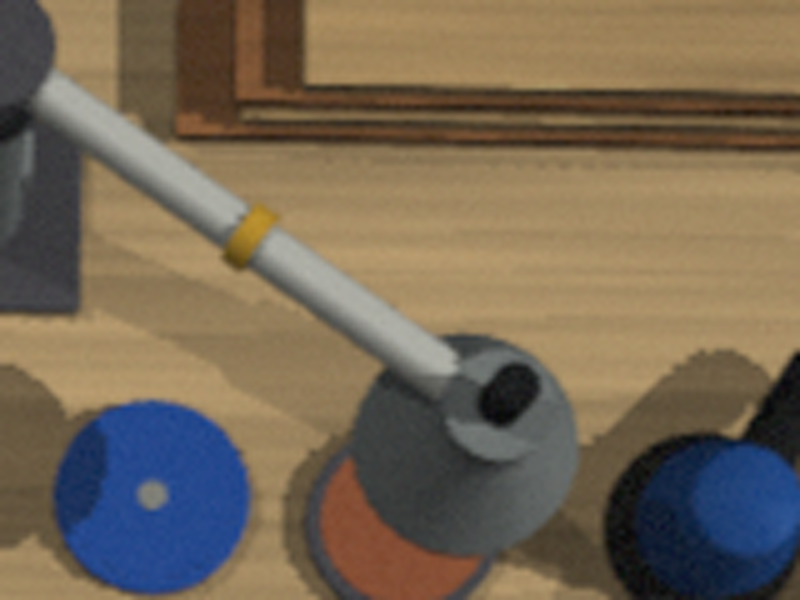

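The hood knob is at (433,177) in the top view, within a few mm of the plate centre. The wrist view shows the red tab at (308,190), as predicted, and the yellow tab at (490,245). Lifting the lever.

```bash
cat > latch.py <<'E'
from h import *
psi=-0.06;ex=np.array([np.cos(psi),np.sin(psi),0]);ez=np.array([0,0,1.])
T=np.array([531.5,306.5,134.]);PV=T-82*ex-22*ez
o=down(psi+1.5*np.pi)
def tabp(th): 
    a=np.arctan2(22,82)+th;r=np.hypot(82,22);return PV+r*(np.cos(a)*ex+np.sin(a)*ez)
E
python3 - <<'E'
from latch import *
bot.line_to(T+[0,0,40],200);bot.line_to(T-[0,0,10],80);bot.move_gripper(10,20);s=st()
for th in np.arange(.2,1.01,.2):
    bot.line_to(tabp(th)-10*ez,100);s=bot.read_state();print(th,s["contact_force"].round(1),round(s["width"],1))
im=bot.camera("scene");crop("f1",im,240,200,200,150,4)
im=bot.camera("wrist");cv2.imwrite("pics/f2.png",im[:,:,::-1])
E
```

```text
t16.3 tcp [531.7 306.8 124.3] F [0.1 0.9 0.4] w 21.5 q [ 0.84  0.34 -0.26 -0.   -0.97  0.67]
0.2 [ 1.2  1.2 -0.3] 21.6
0.4 [ 0.5  1.4 -1. ] 21.4
0.6000000000000001 [1.2 1.6 0.3] 21.6
0.8 [0.  0.7 2.3] 21.6
1.0 [1.5 1.7 4. ] 21.7
```

View pics/f2.png

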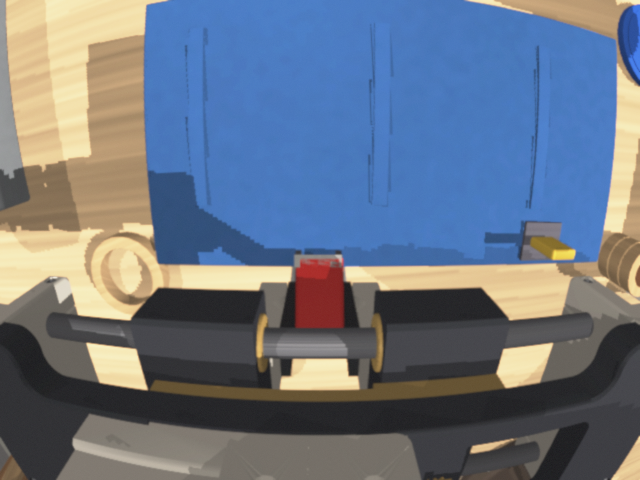

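The wrist view shows the red tab held between the pads at (318,295), with the lever rising. Continuing over.

```bash
python3 - <<'E'
from latch import *
for th in np.arange(1.2,2.11,.15):
    bot.line_to(tabp(th)-10*ez,100);s=bot.read_state();print(round(th,2),s["contact_force"].round(1),round(s["width"],1))
bot.move_gripper(50);s=st()
im=bot.camera("wrist");cv2.imwrite("pics/g0.png",im[:,:,::-1])
bot.line_to(s["tcp_pos"]+[0,0,90],200)
# look from the front
s=st();im=bot.camera("wrist");cv2.imwrite("pics/g1.png",im[:,:,::-1])
im=bot.camera("scene");crop("g2",im,290,230,200,150,4)
im=bot.camera("top");crop("g3",im,150,180,200,150,4)
E
```

```text
1.2 [-0.2  1.6  5.2] 21.8
1.35 [1.6 1.5 4.2] 21.5
1.5 [0.2 2.3 6.3] 21.5
1.65 [-0.6  2.4  4.4] 21.5
1.8 [-1.3  2.7  3.4] 21.4
1.95 [-1.   2.9  2.5] 21.5
2.1 [-0.9  1.8  1.9] 21.4
t20.6 tcp [389.4 315.  161.7] F [-0.6  0.1 -0.2] w 49.7 q [ 1.07  0.13 -0.46  0.   -0.99  0.44]
t21.3 tcp [389.2 315.  252. ] F [-0.2  0.5 -0.9] w 50.1 q [ 1.07  0.05 -0.32 -0.   -1.2   0.44]
```

View pics/g1.png

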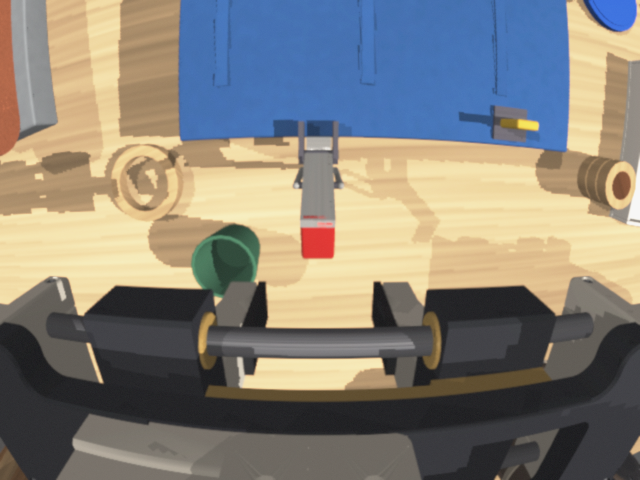

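View pics/g2.png

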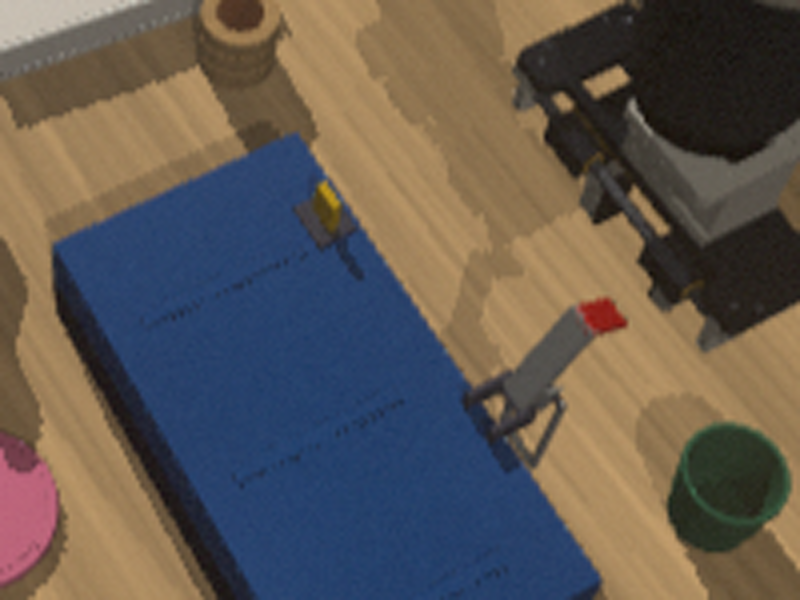

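View pics/g3.png

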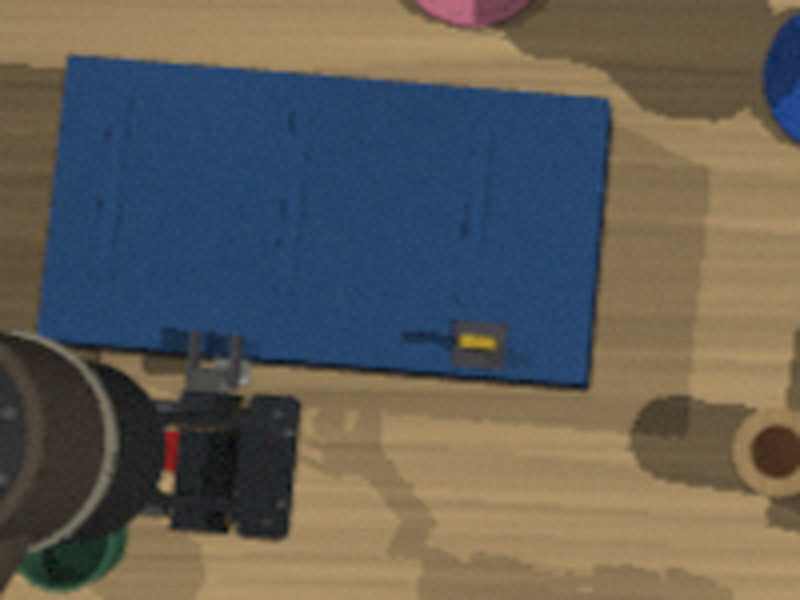

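The lever is over and the hook loop hangs clear of the front wall: wrist view lever tip (318,240), scene crop loop around (540,430). Locating the yellow tab from three views.

```bash
python3 - <<'E'
from h import *
np.set_printoptions(precision=1,suppress=True)
s1=dict(np.load("e1.npz"));s2=bot.read_state()
def yb(im,box):
    h=cv2.cvtColor(im.copy(),cv2.COLOR_RGB2HSV);m=(h[...,0]>18)&(h[...,0]<34)&(h[...,1]>190)&(h[...,2]>100)
    u0,u1,v0,v1=box;ys,xs=np.nonzero(m[v0:v1,u0:u1]);print(xs.min()+u0,xs.max()+u0,ys.min()+v0,ys.max()+v0,len(xs));return xs.mean()+u0,ys.mean()+v0
L=lambda f:cv2.imread(f)[:,:,::-1]
a=yb(L("pics/e1.png"),(455,525,220,265));b=yb(L("pics/g1.png"),(490,560,100,145));c=yb(bot.camera("top"),(255,285,255,275));d=yb(bot.camera("scene"),(355,390,265,300))
rs=[ray("wrist",*a,s1),ray("wrist",*b,s2),ray("top",*c),ray("scene",*d)]
print(tri(*rs));print(tri(rs[0],rs[2]),tri(rs[1],rs[3]))
for n,x,q in(("wrist",a,s1),("wrist",b,s2),("top",c,None),("scene",d,None)):print(onz(n,*x,122,q),onz(n,*x,130,q))
E
```

```text
Traceback (most recent call last):
ValueError: zero-size array to reduction operation minimum which has no identity
```

```bash
python3 - <<'E'
from h import *
np.set_printoptions(precision=1,suppress=True)
s1=dict(np.load("e1.npz"));s2=bot.read_state()
def yb(im,box):
    h=cv2.cvtColor(np.ascontiguousarray(im),cv2.COLOR_RGB2HSV);m=(h[...,0]>18)&(h[...,0]<34)&(h[...,1]>130)&(h[...,2]>90)
    u0,u1,v0,v1=box;ys,xs=np.nonzero(m[v0:v1,u0:u1]);print(xs.min()+u0,xs.max()+u0,ys.min()+v0,ys.max()+v0,len(xs));return xs.mean()+u0,ys.mean()+v0
L=lambda f:cv2.imread(f)[:,:,::-1]
a=yb(L("pics/e1.png"),(465,512,230,256));b=yb(L("pics/g1.png"),(495,545,112,135));c=yb(bot.camera("top"),(262,278,260,270));d=yb(bot.camera("scene"),(365,378,272,292))
rs=[ray("wrist",*a,s1),ray("wrist",*b,s2),ray("top",*c),ray("scene",*d)]
print(tri(*rs));print(tri(rs[0],rs[2]),tri(rs[1],rs[3]))
for n,x,q in(("wrist",a,s1),("wrist",b,s2),("top",c,None),("scene",d,None)):print(onz(n,*x,122,q),onz(n,*x,130,q))
E
```

```text
475 506 235 251 384
501 537 119 129 318
265 273 264 267 27
369 374 276 286 28
(array([470.2, 141.5, 125.1]), [np.float64(0.5739808241933796), np.float64(1.3688816861199085), np.float64(3.375160128993931), np.float64(1.6741683984048945)])
(array([471.7, 141.1, 125.2]), [np.float64(1.8998035135467597), np.float64(1.8998035135466589)]) (array([468.9, 142.4, 125.8]), [np.float64(0.08450219767185237), np.float64(0.08450219767178682)])
[469.  140.6 122. ] [471.9 144.6 130. ]
[468.9 140.3 122. ] [468.9 145.  130. ]
[473.4 140.2 122. ] [472.9 139.6 130. ]
[467.3 140.7 122. ] [470.6 144.1 130. ]
```

```bash
cat > lid.py <<'E'
from h import *
psi=-0.06;ex=np.array([np.cos(psi),np.sin(psi),0]);ez=np.array([0,0,1.])
G=np.array([470.5,141.5,127.]);H=G+170*ex-77*ez
o=down(psi+1.5*np.pi)
def lp(f): return H+(-170*np.cos(f)+77*np.sin(f))*ex+(170*np.sin(f)+77*np.cos(f))*ez
E
python3 - <<'E'
from lid import *
for f in (0,.5,1,1.3,1.5): print(f,lp(f).round(),np.round(bot.solve_ik(lp(f)-10*ez,o),2))
s=bot.read_state()
bot.line_to(G+[0,0,110],250);bot.move_gripper(44,30);bot.line_to(G+[0,0,-10],150)
bot.move_gripper(10,30);s=st()
for f in np.arange(.1,.61,.1):
    bot.line_to(lp(f)-10*ez,120);s=bot.read_state();print(f,s["contact_force"].round(1),round(s["width"],1))
im=bot.camera("wrist");cv2.imwrite("pics/i1.png",im[:,:,::-1])
im=bot.camera("scene");cv2.imwrite("pics/i2.png",im[:,:,::-1])
E
```

```text
0 [470. 142. 127.] [ 0.69  0.16 -0.54  0.   -0.87  0.82]
0.5 [528. 138. 199.] [ 0.61  0.18 -0.33  0.   -1.07  0.9 ]
1 [613. 133. 235.] [ 0.52  0.28 -0.1   0.   -1.19  0.99]
1.3 [669. 130. 234.] [ 0.48  0.37  0.02  0.   -1.22  1.03]
1.5 [705. 127. 225.] [ 0.45  0.43  0.1   0.   -1.24  1.06]
t24.3 tcp [470.7 141.5 117.4] F [-0.6 -1.4  3.6] w 21.6 q [ 0.69  0.16 -0.53  0.   -0.87  0.82]
0.1 [-4.8 -0.8  0.6] 21.5
0.2 [-7.2  0.5  3.2] 21.2
0.30000000000000004 [-7.6  0.4  6.5] 21.5
0.4 [-7.1 -0.5  6.7] 21.3
0.5 [-6.1 -0.5  6. ] 21.4
0.6 [-5.1 -1.2  4.9] 21.5
```

View pics/i1.png

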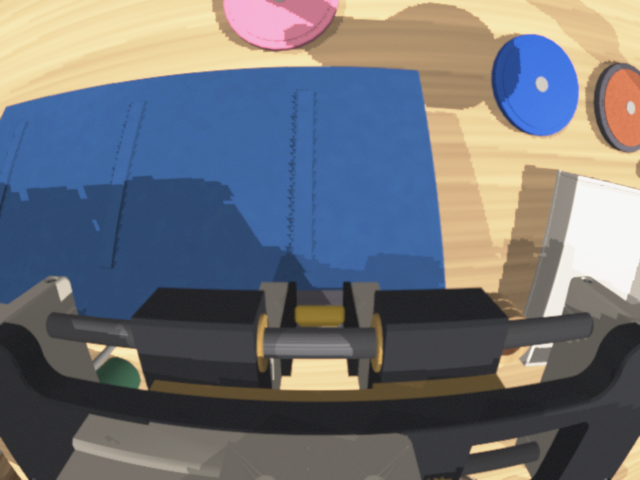

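View pics/i2.png

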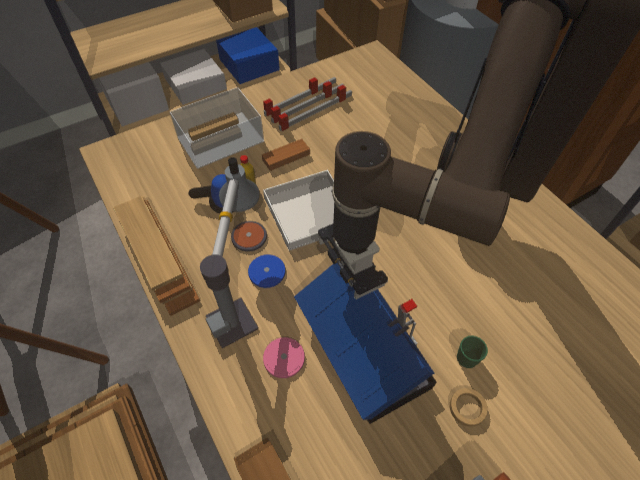

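The wrist view shows the yellow tab gripped at (320,316), and the scene view shows the lid rising. Continuing to 1.5.

```bash
python3 - <<'E'
from lid import *
for f in list(np.arange(.75,1.46,.15))+[1.52]:
    bot.line_to(lp(f)-10*ez,120);s=bot.read_state();print(round(f,2),s["contact_force"].round(1),round(s["width"],1))
bot.move_gripper(44);s=st()
bot.line_to(s["tcp_pos"]+12*ex,100);bot.line_to(s["tcp_pos"]+12*ex+110*ez,200)
s=st()
im=bot.camera("wrist");cv2.imwrite("pics/j1.png",im[:,:,::-1])
im=bot.camera("scene");cv2.imwrite("pics/j2.png",im[:,:,::-1])
E
```

```text
0.75 [-1.4 -2.2  3.3] 21.4
0.9 [ 0.8 -1.3  1.5] 21.8
1.05 [ 2.8 -2.3  2. ] 21.3
1.2 [ 2.8 -2.4  1.6] 21.3
1.35 [ 3.7 -2.7  2.5] 21.2
1.52 [ 4.8 -2.2  2.5] 20.9
t29.2 tcp [708.2 127.3 213.6] F [-0.  -0.3  0.4] w 44.1 q [ 0.45  0.44  0.11 -0.   -1.24  1.06]
t30.2 tcp [719.7 126.7 323.4] F [ 0.5  0.1 -0.3] w 43.6 q [ 0.44  0.42  0.32 -0.   -1.47  1.07]
```

View pics/j2.png

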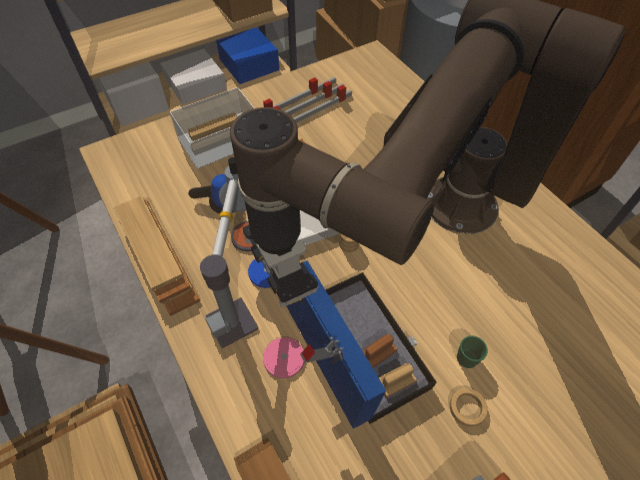

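The lid is standing open and at least two blocks are visible in the scene view, at (381,348) and (398,378). Moving in front for a clear look.

```bash
python3 - <<'E'
from lid import *
s=bot.read_state()
bot.line_to([560,120,350],300);bot.move_ptp([440,230,330],o);s=st();np.savez("k1",**s)
im=bot.camera("wrist");cv2.imwrite("pics/k1.png",im[:,:,::-1])
bot.move_ptp([420,-60,380],o)
im=bot.camera("top");cv2.imwrite("pics/k2.png",im[:,:,::-1]);crop("k3",im,150,150,200,150,4)
E
```

```text
t31.7 tcp [440.3 230.5 329.4] F [ 0.7 -0.  -1.5] w 44.0 q [ 0.88  0.01 -0.19  0.   -1.37  0.63]
```

View pics/k1.png

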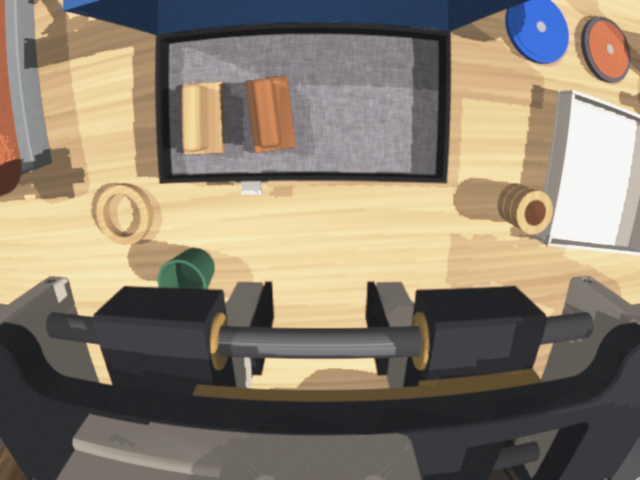

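View pics/k2.png

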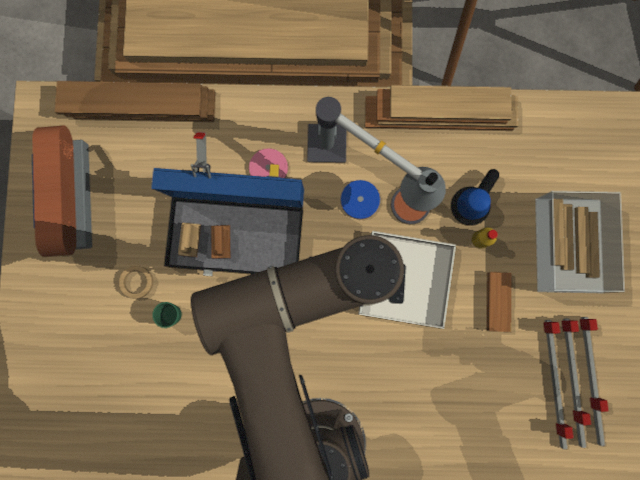

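View pics/k3.png

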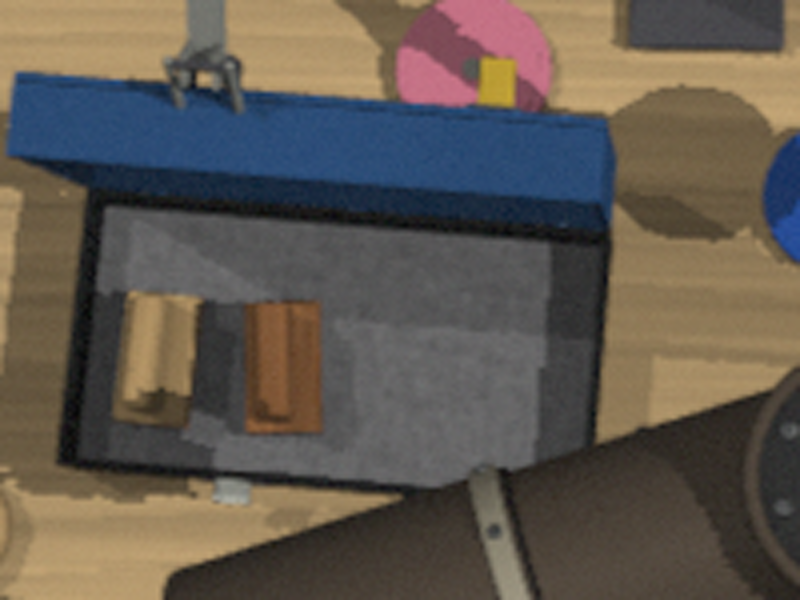

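Two blocks are present, one light (wrist 202,118) and one darker (270,114); the rest of the case floor is empty. Enlarging for rib poses.

```bash
python3 - <<'E'
from h import *
im=cv2.imread("pics/k1.png")[:,:,::-1];crop("l1",im,165,60,150,110,5)
E
```

```text
(no output)
```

View pics/l1.png

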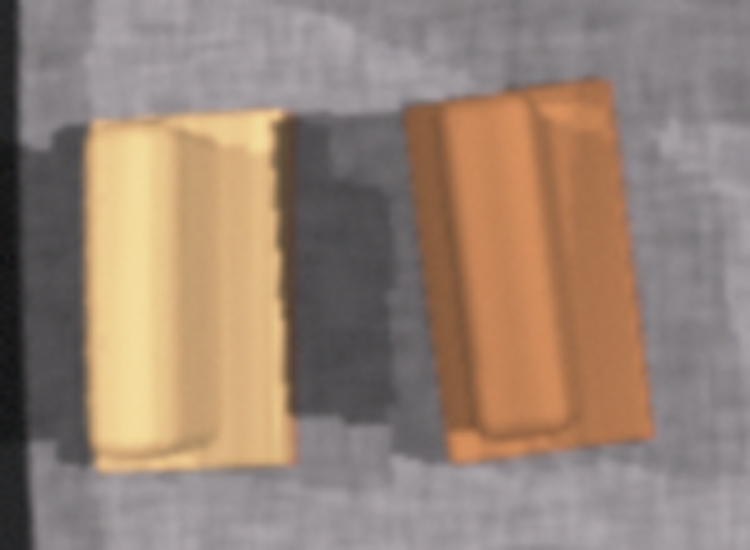

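```bash
python3 - <<'E'
from h import *
np.set_printoptions(precision=1,suppress=True)
s=dict(np.load("k1.npz"))
def P(pts,z):
    return np.array([onz("wrist",u/5+165,v/5+60,z,s) for u,v in pts])
for n,b,r in(("light",[(85,122),(288,108),(292,465),(95,470)],[(92,130),(178,128),(188,453),(100,455)]),("dark",[(403,105),(608,80),(652,437),(448,463)],[(443,100),(530,95),(572,432),(485,437)])):
    for q,z in((b,36),(r,80)):
        p=P(q,z);m=p.mean(0);e=(p[0]+p[1]-p[2]-p[3])/2;w=(p[1]+p[2]-p[0]-p[3])/2
        print(n,z,m,"len",np.hypot(*e[:2]),"wid",np.hypot(*w[:2]),"yaw",np.arctan2(e[1],e[0]))
f=lambda u,v:(u/4+150,v/4+150)
print("top rib light",onz("top",*f(147,345),80),"dark",onz("top",*f(272,360),80))
im=cv2.imread("pics/a_top.png")
for n,c in(("tray",[(373,234),(455,247),(443,327),(361,313)]),): 
    p=np.array([onz("top",*x,40) for x in c]);print(p,p.mean(0)); e=p[0]+p[1]-p[2]-p[3];print(np.arctan2(e[1],e[0]),np.hypot(*(p[0]-p[1])[:2]),np.hypot(*(p[1]-p[2])[:2]))
E
```

```text
light 36 [541.7 368.5  36. ] len 89.13791524682222 wid 52.92609114270838 yaw -0.06455888022740437
light 80 [540.9 366.3  80. ] len 74.58462387482365 wid 21.142601923483817 yaw -0.05875922633127596
dark 36 [537.7 283.   36. ] len 88.86345778055887 wid 50.245029903381315 yaw 0.053893885406063165
dark 80 [537.4 281.6  80. ] len 75.64096266338423 wid 19.229338849461453 yaw 0.053622136508091084
top rib light [549.2 364.7  80. ] dark [540.6 281.1  80. ]
[[ 569.  -133.8   40. ]
 [ 537.5 -356.4   40. ]
 [ 321.9 -322.6   40. ]
 [ 355.  -103.2   40. ]] [ 445.9 -229.    40. ]
-0.14867917684851675 224.89934083157283 218.18010326730766
```

Rib poses are consistent between base and rib planes: light at (542,367) with yaw -0.06, dark at (538,282) with yaw +0.05. Picking the light one first, with the camera turned away from the lid.

```bash
cat > blk.py <<'E'
from h import *
TC=np.array([446.,-229.]);TY=-0.149
tx=np.array([np.cos(TY),np.sin(TY)]);ty=np.array([-tx[1],tx[0]])
def pick(x,y,yaw):
    o=down(yaw+np.pi/2)
    bot.move_ptp([x,y,190],o);bot.move_gripper(36,40);s=st()
    im=bot.camera("wrist");cv2.imwrite("pics/pick_%d.png"%y,im[:,:,::-1]);np.savez("pick_%d"%y,**s)
    return o
E
python3 - <<'E'
from blk import *
for p,y in(([542,367,190],-.06),([542,367,42],-.06),([538,282,42],.054),(list(TC+50*ty)+[29],TY),(list(TC-50*ty)+[29],TY),(list(TC-50*ty)+[200],TY)):
    q=bot.solve_ik(p,down(y+np.pi/2));print(np.round(p),None if q is None else np.round(q,2))
bot.move_ptp([450,250,330],down(-.06+np.pi/2))
pick(542,367,-.06)
E
```

```text
[542 367 190] [ 0.89  0.35 -0.09  0.   -1.13 -2.52]
[542 367  42] [ 0.89  0.49 -0.25  0.   -0.84 -2.52]
[538 282  42] [ 0.8   0.42 -0.36  0.   -0.79 -2.32]
[ 453. -180.   29.] [ 0.03  0.28 -0.64  0.   -0.65 -1.75]
[ 439. -278.   29.] [-0.19  0.33 -0.57  0.   -0.68 -1.53]
[ 439. -278.  200.] [-0.19  0.12 -0.37  0.   -1.08 -1.53]
t37.3 tcp [542.  366.9 190.8] F [-0.   0.3  0.9] w 36.2 q [ 0.89  0.35 -0.09 -0.   -1.13 -2.52]
```

```bash
ls pics | grep pick
```

```text
pick_367.png
```

View pics/pick_367.png

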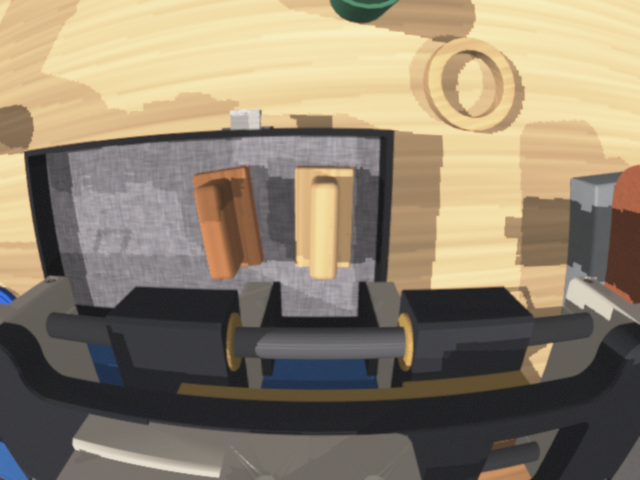

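```bash
python3 - <<'E'
from blk import *
s=bot.read_state()
print(onz("wrist",324,178,80,s).round(1),onz("wrist",323,277,80,s).round(1),"dark",onz("wrist",218,178,80,s).round(1),onz("wrist",226,276,80,s).round(1))
E
```

```text
[500.2 372.5  80. ] [578.1 367.4  80. ] dark [494.4 293.5  80. ] [573.4 289.5  80. ]
```

```bash
python3 - <<'E'
from blk import *
bot.line_to([540.5,368.5,44],130);s=st();bot.move_gripper(12,40);s=st()
bot.line_to([540.5,368.5,200],150);s=st()
im=bot.camera("wrist");cv2.imwrite("pics/m1.png",im[:,:,::-1]);crop("m2",im,150,130,200,150,4)
E
```

```text
t38.6 tcp [541.  368.9  44.9] F [ 1.  -0.8  1.1] w 36.0 q [ 0.9   0.48 -0.25  0.   -0.84 -2.53]
t39.0 tcp [540.8 369.   44.7] F [-1.   0.5  4. ] w 22.0 q [ 0.9   0.48 -0.25  0.   -0.84 -2.53]
t40.2 tcp [540.  368.  198.7] F [ 0.3  0.6 -3.3] w 21.7 q [ 0.9   0.34 -0.08 -0.   -1.15 -2.53]
```

View pics/m1.png

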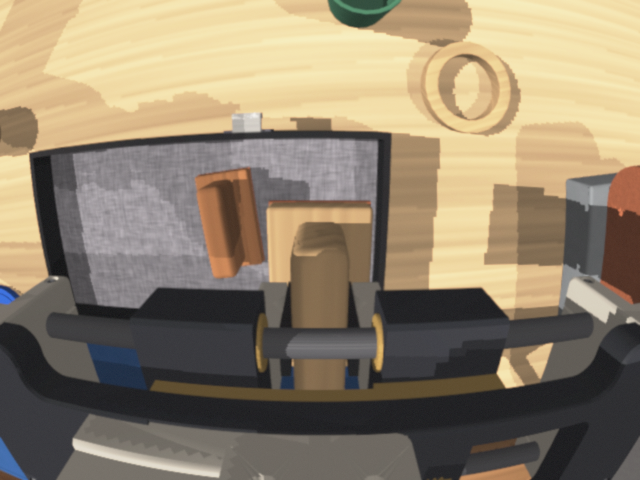

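The light block is held straight. Placing it on the far half of the tray.

```bash
python3 - <<'E'
from blk import *
p=TC-50*ty;oo=down(TY+np.pi/2)
bot.move_ptp([500,150,230],oo);bot.move_ptp([*p,180],oo);s=st()
im=bot.camera("wrist");cv2.imwrite("pics/n1.png",im[:,:,::-1])
bot.line_to([*p,60],150);bot.line_to([*p,32],60);s=st()
E
```

```text
t42.8 tcp [ 439.3 -277.8  180.1] F [-0.6 -0.  -2.2] w 21.8 q [-0.19  0.14 -0.39 -0.   -1.04 -1.53]
t44.4 tcp [ 438.5 -278.5   31.7] F [ 0.2  0.3 -1.9] w 21.7 q [-0.19  0.32 -0.57  0.   -0.68 -1.53]
```

View pics/n1.png

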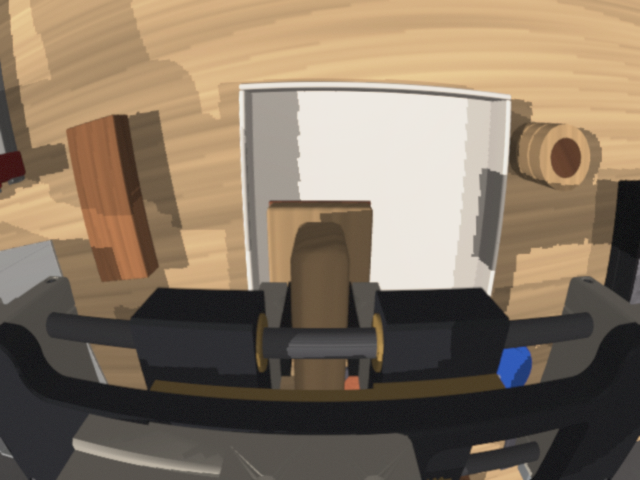

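```bash
python3 - <<'E'
from blk import *
s=bot.read_state();z=32
while z>27:
    z-=1;p=TC-50*ty;bot.line_to([*p,z],30);s=bot.read_state();print(z,s["contact_force"].round(1))
    if s["contact_force"][2]>3:break
bot.move_gripper(40);s=st()
bot.line_to([*p,200],200)
im=bot.camera("wrist");cv2.imwrite("pics/n2.png",im[:,:,::-1])
bot.move_ptp([490,200,260],down(-.06+np.pi/2));s=st();np.savez("n3",**s)
im=bot.camera("wrist");cv2.imwrite("pics/n3.png",im[:,:,::-1])
im=bot.camera("top");crop("n4",im,330,160,160,180,3.3)
E
```

```text
31 [ 0.3 -0.1 -1.8]
30 [ 0.1  0.2 -1.8]
29 [-2.6  1.7  6.4]
t45.7 tcp [ 438.6 -278.5   28.9] F [-0.3 -0.6 -0.3] w 40.0 q [-0.19  0.33 -0.57  0.   -0.68 -1.53]
t48.5 tcp [490.1 199.2 259.8] F [-0.1  0.1 -0.4] w 39.9 q [ 0.76  0.1  -0.26  0.   -1.22 -2.39]
```

View pics/n4.png

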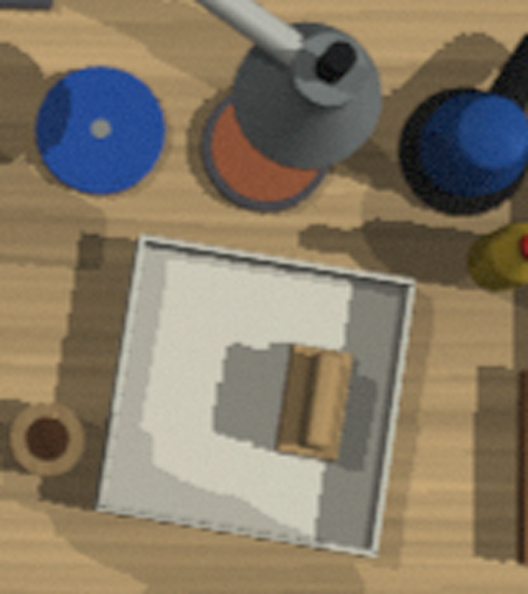

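View pics/n3.png

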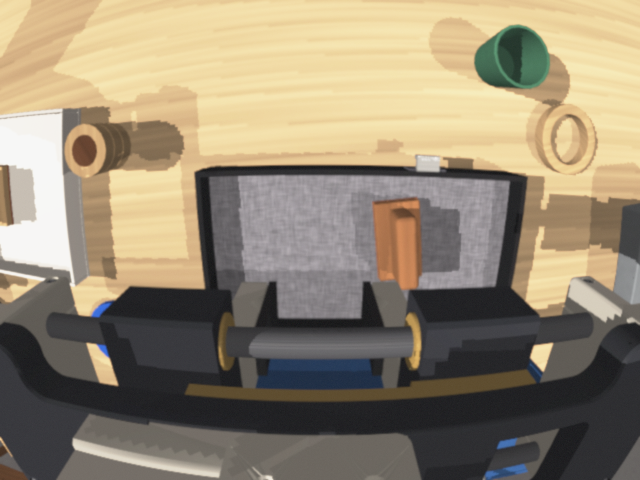

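The light block stands upright in the tray (n4 320,403). Measuring the dark block again in an enlarged crop.

```bash
python3 - <<'E'
from h import *
im=cv2.imread("pics/n3.png")[:,:,::-1];crop("n5",im,350,180,100,120,5)
E
```

```text
(no output)
```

View pics/n5.png

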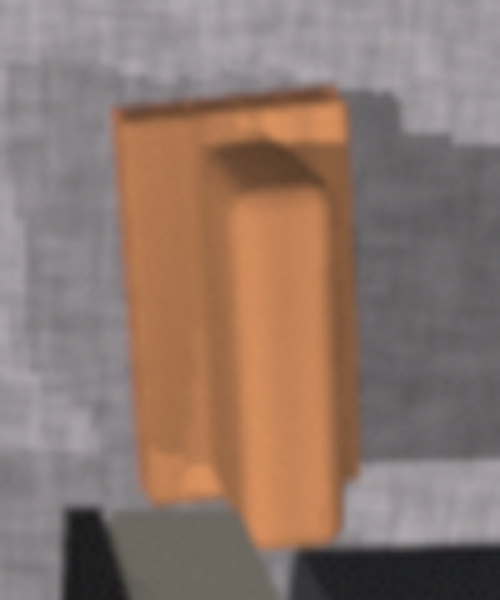

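```bash
python3 - <<'E'
from blk import *
s=dict(np.load("n3.npz"));f=lambda u,v,z:onz("wrist",u/5+350,v/5+180,z,s)[:2]
def rp(c,z):
    p=np.array([f(*x,z) for x in c]);e=p[2]+p[3]-p[0]-p[1];print(z,p.mean(0).round(1),"yaw",np.arctan2(e[1],e[0]).round(3),np.hypot(*e)/2,np.hypot(*(p[1]+p[2]-p[0]-p[3]))/2);return p.mean(0),np.arctan2(e[1],e[0])
rp([(115,113),(347,97),(358,475),(145,500)],36)
(c,y)=rp([(232,190),(328,190),(342,545),(255,548)],80)
E
```

```text
36 [537.1 283.5] yaw 0.056 89.11839152397219 50.4715540314037
80 [538.1 284. ] yaw 0.069 75.83996461509372 18.819701117975868
```

Unchanged at about (538,283.5) with yaw 0.057, agreeing with the first measurement. Picking it.

```bash
python3 - <<'E'
from blk import *
x,y,w=538,283.3,.057
o=down(w+np.pi/2);bot.move_ptp([x,y,190],o);bot.move_gripper(40,40)
bot.line_to([x,y,44],150);s=st();bot.move_gripper(12,40);s=st()
bot.line_to([x,y,200],150);s=st()
p=TC+50*ty;oo=down(TY+np.pi/2)
bot.move_ptp([500,100,230],oo);bot.move_ptp([*p,180],oo);s=st()
im=bot.camera("wrist");cv2.imwrite("pics/o1.png",im[:,:,::-1])
E
```

```text
t50.5 tcp [538.5 283.7  44.9] F [ 0.2  0.1 -0. ] w 40.2 q [ 0.81  0.42 -0.35  0.   -0.79 -2.32]
t51.0 tcp [538.2 283.6  44.6] F [-1.3  0.7  4.4] w 21.9 q [ 0.81  0.42 -0.35  0.   -0.79 -2.32]
t52.2 tcp [537.4 282.9 198.8] F [ 0.2  0.2 -2. ] w 21.8 q [ 0.81  0.27 -0.18 -0.   -1.12 -2.32]
t54.0 tcp [ 454.3 -178.8  180.1] F [ 0.2  0.  -2.2] w 21.5 q [ 0.03  0.09 -0.46  0.   -1.03 -1.75]
```

View pics/o1.png

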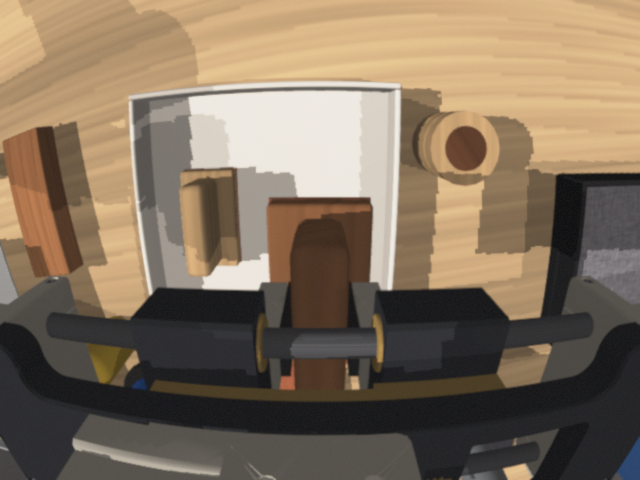

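The dark block is held straight, with free floor beneath it beside the light block (210,220). Lowering.

```bash
python3 - <<'E'
from blk import *
p=TC+50*ty;bot.line_to([*p,60],150);z=32;bot.line_to([*p,z],80)
while z>27:
    z-=1;bot.line_to([*p,z],30);s=bot.read_state();print(z,s["contact_force"].round(1))
    if s["contact_force"][2]>3:break
bot.move_gripper(40);s=st()
bot.line_to([*p,200],200)
bot.move_ptp([460,180,290],down(-.06+1.5*np.pi));s=st();np.savez("o2",**s)
im=bot.camera("wrist");cv2.imwrite("pics/o2.png",im[:,:,::-1])
im=bot.camera("top");cv2.imwrite("pics/o3.png",im[:,:,::-1])
E
```

```text
31 [-0.8 -0.  -2. ]
30 [-0.5 -0.3 -1. ]
29 [-1.5  1.2  6.6]
t56.9 tcp [ 453.4 -179.6   29. ] F [-0.8  0.2 -0. ] w 39.9 q [ 0.03  0.28 -0.64  0.   -0.65 -1.75]
t60.0 tcp [460.  179.7 289.7] F [-0.1  0.1 -0.4] w 39.8 q [ 0.77  0.02 -0.27 -0.   -1.28  0.74]
```

View pics/o2.png

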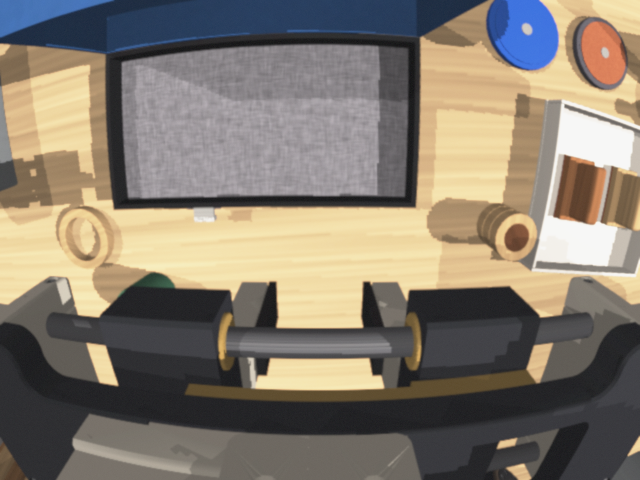

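View pics/o3.png

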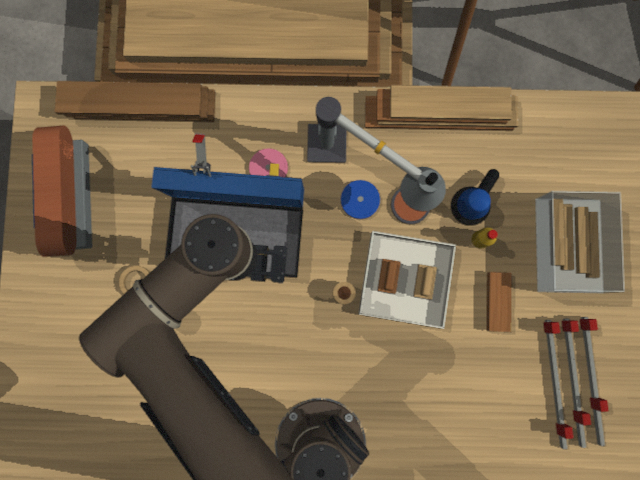

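The case is empty and both blocks stand in the tray (top view 390,275 and 426,280). The hood is still over the plate. Shutting the lid by its tab along the same arc.

```bash
python3 - <<'E'
from lid import *
bot.line_to([560,120,350],300,o)
e=np.array([708.2,127.3,213.6])
bot.line_to(e+12*ex+115*ez,300);bot.move_gripper(44,30)
s=st();im=bot.camera("wrist");cv2.imwrite("pics/p0.png",im[:,:,::-1])
print(proj("wrist",lp(1.5),s))
E
```

```text
t61.7 tcp [719.7 126.8 329.8] F [0.3 1.2 0.1] w 44.2 q [ 0.44  0.42  0.33 -0.   -1.48  1.07]
(np.float64(318.90155696903196), np.float64(253.40741917825332))
```

View pics/p0.png

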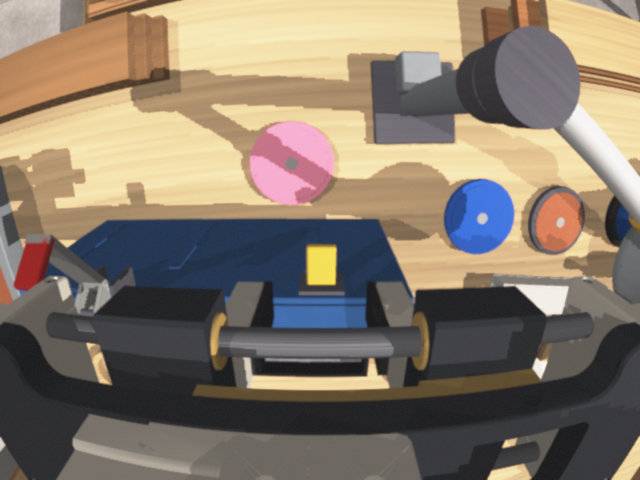

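The yellow tab is at (321,262), centred between the fingers. Gripping and closing.

```bash
python3 - <<'E'
from lid import *
e=np.array([708.2,127.3,213.6])
bot.line_to(e+12*ex,150);bot.line_to(e,60);bot.move_gripper(10,35);s=st()
if s["width"]>18:
  for f in list(np.arange(1.4,0.05,-.14)):
    bot.line_to(lp(f)-10*ez,120);s=bot.read_state();print(round(f,2),s["contact_force"].round(1),round(s["width"],1))
    if s["width"]<18: print("slip");break
  else:
    bot.line_to(lp(0)-10*ez,60);s=st();bot.line_to(lp(0)-14*ez,40);s=st()
E
```

```text
t63.6 tcp [708.2 126.9 213.5] F [ 1.1 -2.3 -2.8] w 21.3 q [ 0.45  0.44  0.1   0.   -1.24  1.06]
1.4 [-1.6 -1.7 -2.2] 21.5
1.26 [-2.7 -1.  -2.9] 21.1
1.12 [-4.8 -1.3 -4.4] 21.3
0.98 [-2.9 -1.5 -6. ] 21.8
0.84 [-2.3 -1.2 -5. ] 21.3
0.7 [-1.2 -2.5 -5.7] 21.6
0.56 [ 0.4 -1.2 -7.1] 21.4
0.42 [  2.2  -1.  -11.4] 21.6
0.28 [  5.5  -1.3 -12. ] 21.4
0.14 [  7.3  -1.9 -10.3] 21.6
t67.8 tcp [473.2 142.5 119.5] F [ 4.3 -4.1  8. ] w 21.6 q [ 0.69  0.16 -0.53  0.   -0.87  0.82]
t68.0 tcp [473.2 142.7 117.2] F [-4.8 -4.2 26.5] w 21.4 q [ 0.69  0.16 -0.53  0.   -0.87  0.82]
```

```bash
python3 - <<'E'
from lid import *
bot.move_gripper(44);s=bot.read_state();bot.line_to(s["tcp_pos"]+90*ez,200)
bot.move_ptp([400,300,260],o);s=st();np.savez("q1",**s)
im=bot.camera("wrist");cv2.imwrite("pics/q1.png",im[:,:,::-1])
im=bot.camera("scene");crop("q2",im,280,200,200,150,4);im=bot.camera("top");cv2.imwrite("pics/q3.png",im[:,:,::-1])
E
```

```text
t70.0 tcp [399.4 300.  259. ] F [1. 1. 0.] w 43.9 q [ 1.04  0.05 -0.31 -0.   -1.21  0.47]
```

View pics/q1.png

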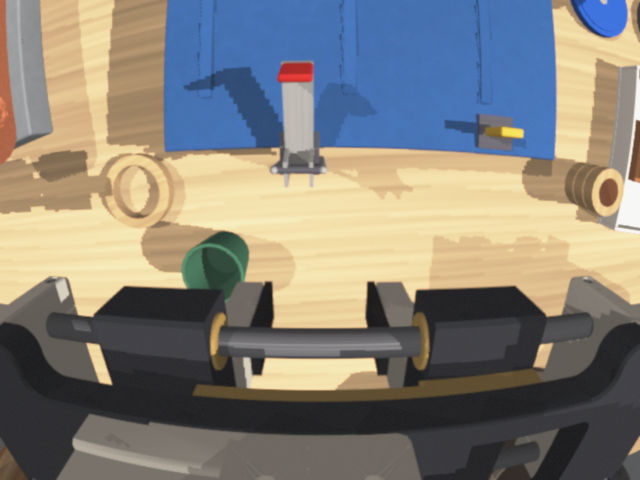

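View pics/q2.png

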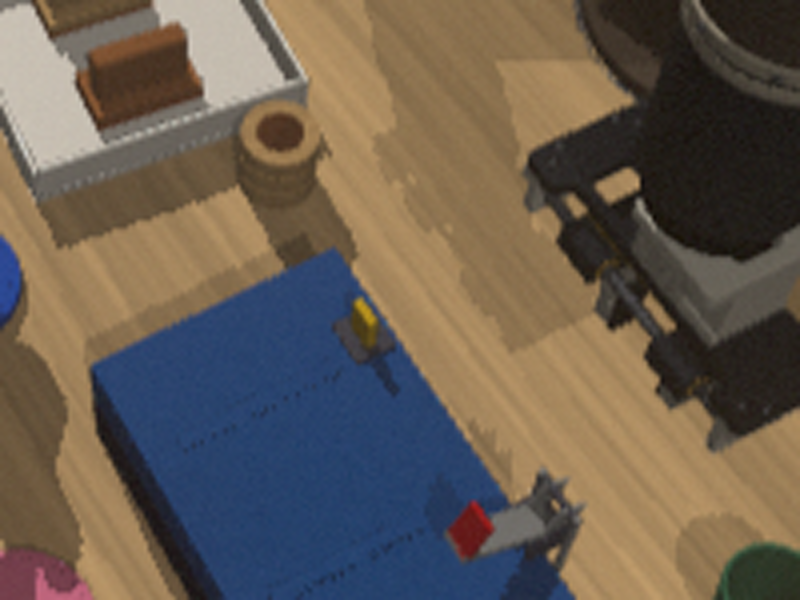

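View pics/q3.png

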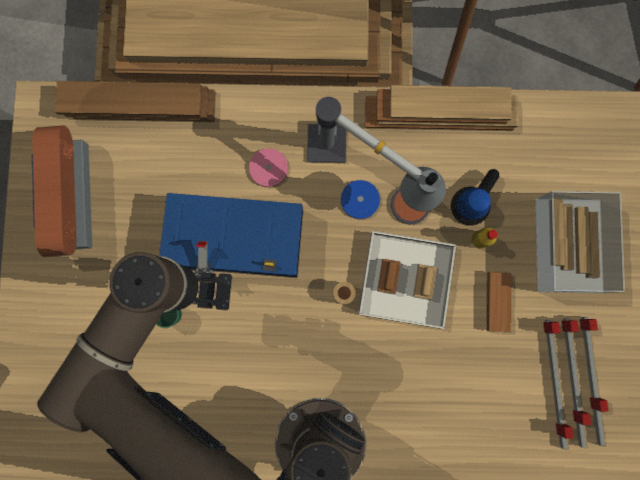

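Lid is shut, but the lever has swung back to an angle during closing (red tab at wrist 296,72, scene crop 468,530), so the hook could sit too near the catch. I'll measure it and lift it over again.

```bash
python3 - <<'E'
from latch import *
np.set_printoptions(precision=1,suppress=True)
s=dict(np.load("q1.npz"))
h=lambda im:cv2.cvtColor(np.ascontiguousarray(im),cv2.COLOR_RGB2HSV)
def red(im,b):
    H=h(im);m=((H[...,0]<6)|(H[...,0]>174))&(H[...,1]>170)&(H[...,2]>80);u0,u1,v0,v1=b;ys,xs=np.nonzero(m[v0:v1,u0:u1]);return xs.mean()+u0,ys.mean()+v0
a=red(cv2.imread("pics/q1.png")[:,:,::-1],(265,330,50,95));c=red(cv2.imread("pics/q3.png")[:,:,::-1],(190,215,235,255));d=red(bot.camera("scene"),(380,415,315,350))
print(a,c,d)
p,r=tri(ray("wrist",*a,s),ray("top",*c),ray("scene",*d));print(p,r)
v=p-PV;th=np.arctan2(v[2],v@ex)-np.arctan2(22,82);print("theta",th,"rad",np.hypot(v[2],v@ex),tabp(th),"y off",(p-tabp(th)))
im=cv2.imread("pics/q1.png")[:,:,::-1];crop("q4",im,250,50,100,150,4)
E
```

```text
(np.float64(295.609756097561), np.float64(72.21763602251407)) (np.float64(201.25), np.float64(243.83333333333334)) (np.float64(397.325), np.float64(332.05))
[517.9 308.  168.1] [np.float64(1.9358502831141307), np.float64(2.699635269518933), np.float64(0.9022108545781454)]
theta 0.4258198436950194 rad 88.42105644462362 [515.1 307.5 165.9] y off [2.8 0.6 2.2]
```

View pics/q4.png

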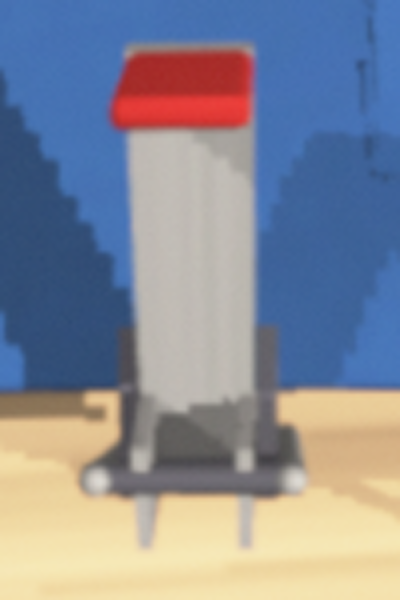

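```bash
python3 - <<'E'
from latch import *
t0=.43
bot.move_ptp(tabp(t0)+[0,0,80],o);bot.move_gripper(44,20)
bot.line_to(tabp(t0)-10*ez+[1,0.3,1],120);bot.move_gripper(10,20);s=st()
for th in np.arange(.6,2.16,.15):
    bot.line_to(tabp(th)-10*ez,100);s=bot.read_state();print(round(th,2),s["contact_force"].round(1),round(s["width"],1))
bot.move_gripper(50);s=st();bot.line_to(s["tcp_pos"]+[-10,0,90],150)
s=st();im=bot.camera("wrist");cv2.imwrite("pics/r1.png",im[:,:,::-1]);np.savez("r1",**s)
im=bot.camera("scene");crop("r2",im,290,230,200,150,4)
E
```

```text
t72.4 tcp [516.1 308.1 157.5] F [0.1 1.2 1.3] w 22.0 q [ 0.86  0.29 -0.25  0.   -1.03  0.65]
0.6 [3.4 0.6 3.2] 21.6
0.75 [5.3 1.4 5. ] 21.3
0.9 [5.3 0.5 5.9] 21.3
1.05 [4.7 0.9 6.1] 21.5
1.2 [4.3 1.  7.4] 21.2
1.35 [4.8 1.1 9.6] 21.6
1.5 [2.2 0.9 9.8] 21.3
1.65 [ 2.5  1.4 11.6] 21.7
1.8 [ 0.6  1.2 11. ] 21.5
1.95 [-1.6  0.6 11.4] 21.4
2.1 [-2.   1.7  8.4] 21.5
t76.1 tcp [389.3 315.  161.6] F [-0.2 -0.2 -0.3] w 49.9 q [ 1.07  0.13 -0.46 -0.   -0.99  0.44]
t76.9 tcp [378.9 314.6 250.7] F [-0.6  0.1 -0.4] w 49.9 q [ 1.09  0.04 -0.34 -0.   -1.19  0.42]
```

View pics/r1.png

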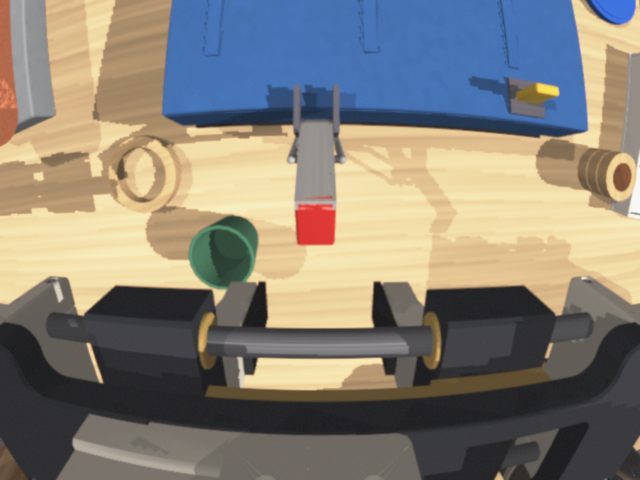

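View pics/r2.png

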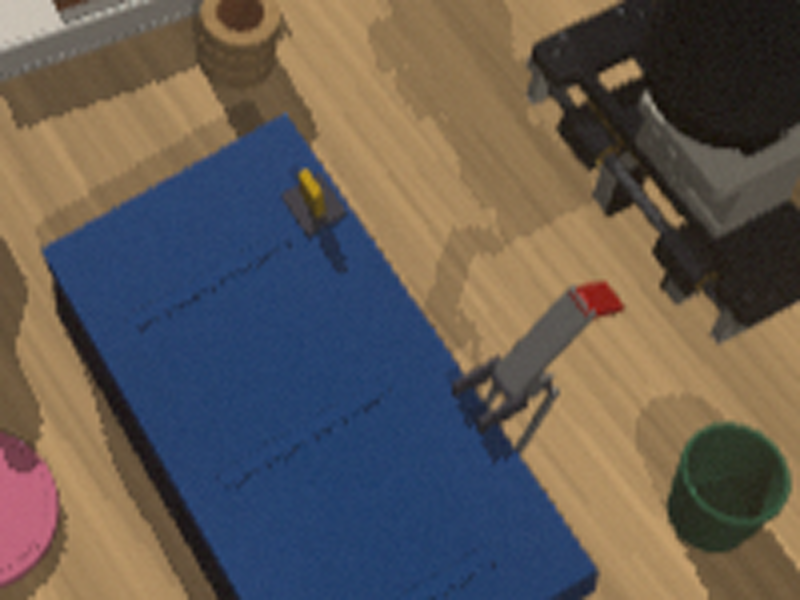

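The lever is over again (tip at wrist 316,225), but its drag has raised the lid a little: the scene lid corner moved from (297,135) to (288,115) in the same crop window. Measuring the lid angle and looking at the hook from the front before pressing it down.

```bash
python3 - <<'E'
from lid import *
np.set_printoptions(precision=1,suppress=True)
s=dict(np.load("r1.npz"))
def yb(im,box):
    h=cv2.cvtColor(np.ascontiguousarray(im),cv2.COLOR_RGB2HSV);m=(h[...,0]>18)&(h[...,0]<34)&(h[...,1]>130)&(h[...,2]>90)
    u0,u1,v0,v1=box;ys,xs=np.nonzero(m[v0:v1,u0:u1]);return xs.mean()+u0,ys.mean()+v0
a=yb(cv2.imread("pics/r1.png")[:,:,::-1],(512,562,80,106));d=yb(bot.camera("scene"),(360,375,265,290))
p,r=tri(ray("wrist",*a,s),ray("scene",*d));v=p-H;print(p,r,"lid ~",np.arctan2(v[2],-(v@ex))-np.arctan2(77,170))
q=down(psi+np.pi/2);bot.move_ptp([345,225,200],q);bot.line_to([345,225,130],150)
s=st();im=bot.camera("wrist");cv2.imwrite("pics/r3.png",im[:,:,::-1]);np.savez("r3",**s)
E
```

```text
[483.8 139.2 151. ] [np.float64(0.9131575614872259), np.float64(0.9131575614872599)] lid ~ 0.14764924419956038
t80.2 tcp [345.3 225.3 130.5] F [-0.4 -0.2  0.3] w 49.9 q [ 1.1  0.  -0.7  0.  -0.9 -2.7]
```

View pics/r3.png

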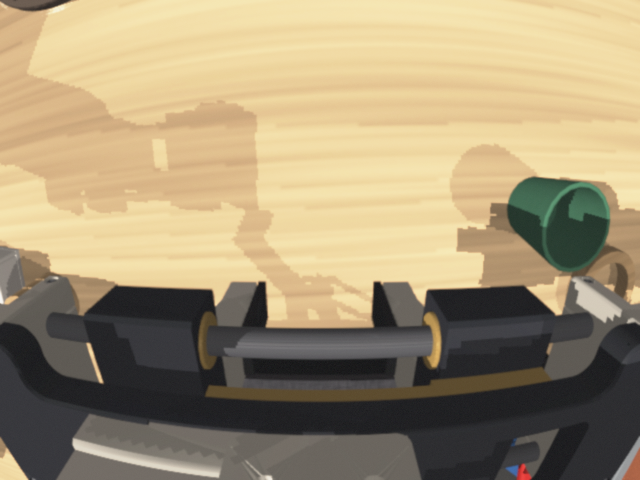

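Lid is at about 0.15 rad. That view looked away from the case, so I'll tilt the wrist to see the case front.

```bash
python3 - <<'E'
from lid import *
def tilt(a): # tool z leaning to +ex by a, camera on top side
    return (R.from_rotvec(-a*np.array([-np.sin(psi),np.cos(psi),0]))*R.from_quat(o)).as_quat()
print(R.from_quat(tilt(.7)).as_matrix().round(2))
for p in((320,250,200),(320,250,260),(340,230,240)):
    print(p,bot.solve_ik(p,tilt(.7)))
E
```

```text
[[ 0.76 -0.06  0.64]
 [-0.05 -1.   -0.04]
 [ 0.64  0.   -0.76]]
(320, 250, 200) None
(320, 250, 260) None
(340, 230, 240) None
```

```bash
python3 - <<'E'
from lid import *
def tilt(a): return (R.from_rotvec(-a*np.array([-np.sin(psi),np.cos(psi),0]))*R.from_quat(o)).as_quat()
for a in(.3,.45,.6):
  for x in(320,360,400):
    for y in(200,380):
      for z in(150,220,300):
        q=bot.solve_ik((x,y,z),tilt(a))
        if q is not None: print(a,x,y,z,np.round(q,2))
E
```

```text
0.3 320 200 220 [ 1.44 -0.34 -0.88  0.35 -1.03 -0.11]
0.3 320 200 300 [ 1.45 -0.39 -0.72  0.32 -1.24 -0.04]
0.3 320 380 150 [ 1.48  0.05 -0.78  0.43 -0.78 -0.29]
0.3 320 380 220 [ 1.5  -0.02 -0.66  0.37 -0.96 -0.2 ]
0.3 320 380 300 [ 1.5  -0.08 -0.51  0.33 -1.16 -0.13]
0.3 360 200 150 [ 1.26 -0.18 -0.99  0.44 -0.73 -0.08]
0.3 360 200 220 [ 1.28 -0.26 -0.84  0.36 -0.95  0.02]
0.3 360 200 300 [ 1.29 -0.32 -0.68  0.32 -1.16  0.1 ]
0.3 360 380 150 [ 1.39  0.09 -0.74  0.44 -0.75 -0.2 ]
0.3 360 380 220 [ 1.4   0.02 -0.62  0.37 -0.93 -0.11]
0.3 360 380 300 [ 1.41 -0.04 -0.48  0.33 -1.13 -0.04]
0.3 400 200 150 [ 1.13 -0.11 -0.94  0.45 -0.68  0.03]
0.3 400 200 220 [ 1.15 -0.19 -0.8   0.36 -0.89  0.14]
0.3 400 200 300 [ 1.16 -0.25 -0.64  0.32 -1.1   0.22]
0.3 400 380 150 [ 1.3   0.13 -0.7   0.45 -0.73 -0.12]
0.3 400 380 220 [ 1.31  0.06 -0.58  0.38 -0.91 -0.03]
0.3 400 380 300 [ 1.32  0.   -0.44  0.33 -1.1   0.05]
0.45 320 200 150 [-3.02 -1.43 -0.91 -0.13 -2.53 -1.84]
0.45 320 200 220 [-3.02 -1.34 -0.78 -0.15 -2.58 -1.86]
0.45 320 200 300 [ 1.65 -0.45 -0.85  0.47 -1.27 -0.3 ]
0.45 320 380 150 
[... 591 characters left out ...]
5 400 380 220 [ 1.38  0.03 -0.73  0.61 -0.85 -0.29]
0.45 400 380 300 [ 1.4  -0.04 -0.58  0.53 -1.03 -0.17]
0.6 320 200 300 [ 1.85 -0.49 -0.96  0.58 -1.36 -0.53]
0.6 320 380 220 [ 1.66 -0.03 -0.9   0.75 -0.96 -0.67]
0.6 320 380 300 [ 1.69 -0.11 -0.75  0.66 -1.14 -0.52]
0.6 360 200 300 [ 1.6  -0.43 -0.96  0.65 -1.19 -0.38]
0.6 360 380 150 [ 1.46  0.08 -1.01  1.01 -0.73 -0.81]
0.6 360 380 220 [ 1.53 -0.01 -0.89  0.81 -0.89 -0.61]
0.6 360 380 300 [ 1.57 -0.08 -0.74  0.7  -1.07 -0.45]
0.6 400 200 300 [ 1.39 -0.36 -0.94  0.71 -1.04 -0.27]
0.6 400 380 150 [ 1.33  0.11 -0.99  1.1  -0.67 -0.77]
0.6 400 380 220 [ 1.42  0.02 -0.87  0.87 -0.83 -0.56]
0.6 400 380 300 [ 1.46 -0.05 -0.72  0.73 -1.01 -0.39]
```

```bash
python3 - <<'E'
from lid import *
def tilt(a): return (R.from_rotvec(-a*np.array([-np.sin(psi),np.cos(psi),0]))*R.from_quat(o)).as_quat()
bot.line_to([345,225,280],200);bot.move_ptp([330,230,300],tilt(.5))
s=st();im=bot.camera("wrist");cv2.imwrite("pics/r4.png",im[:,:,::-1]);np.savez("r4",**s)
h=proj("wrist",[450,310,90],s);print(h);crop("r5",im,int(np.clip(h[0]-80,0,480)),int(np.clip(h[1]-60,0,360)),160,120,5)
E
```

```text
t83.2 tcp [330.  230.  299.9] F [ 0.1 -0.9  0.2] w 50.2 q [ 1.64 -0.39 -0.86  0.53 -1.22 -0.35]
(np.float64(240.89050053034345), np.float64(200.02429009466894))
```

View pics/r5.png

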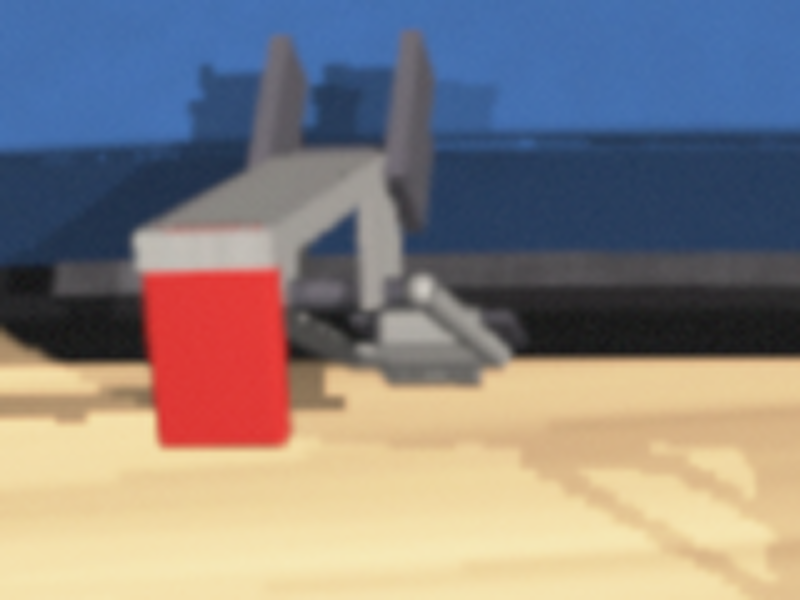

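```bash
python3 - <<'E'
from lid import *
def tilt(a): return (R.from_rotvec(-a*np.array([-np.sin(psi),np.cos(psi),0]))*R.from_quat(o)).as_quat()
bot.move_gripper(20)
bot.move_ptp([330,400,260],tilt(.6));bot.line_to([345,400,190],150)
s=st();im=bot.camera("wrist");cv2.imwrite("pics/r6.png",im[:,:,::-1]);np.savez("r6",**s)
h=proj("wrist",[440,310,70],s);print(h);crop("r7",im,int(np.clip(h[0]-80,0,480)),int(np.clip(h[1]-60,0,360)),160,120,5)
E
```

```text
t85.3 tcp [345.2 400.  191.1] F [0.6 0.  0.1] w 20.2 q [ 1.56  0.05 -0.91  0.85 -0.85 -0.7 ]
(np.float64(414.04025152071665), np.float64(202.9827853280172))
```

View pics/r7.png

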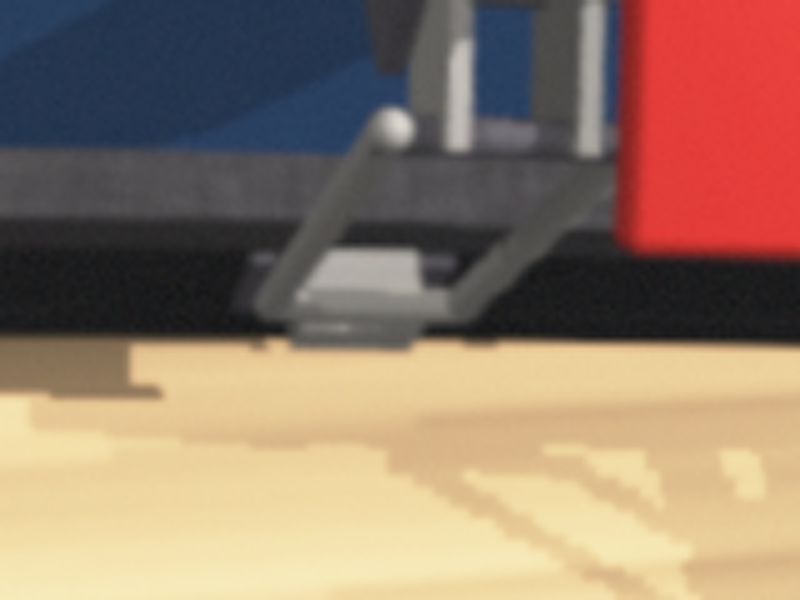

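View pics/r6.png

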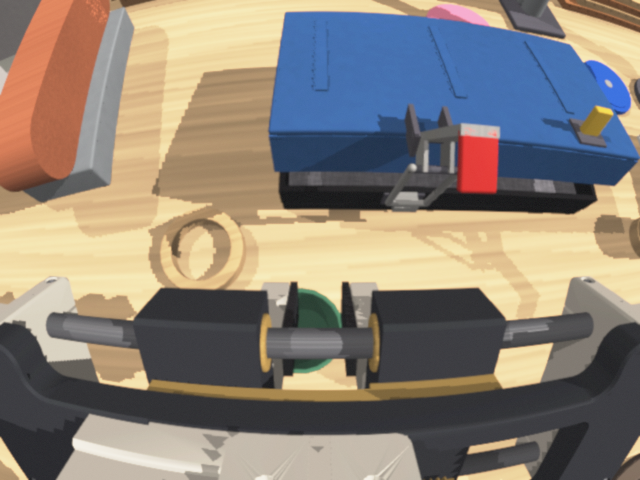

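```bash
python3 - <<'E'
from latch import *
np.set_printoptions(precision=1,suppress=True)
s4=dict(np.load("r4.npz"));s6=dict(np.load("r6.npz"))
h=proj("wrist",[450,310,90],s4);c4=(int(h[0]-80),int(h[1]-60));h=proj("wrist",[440,310,70],s6);c6=(int(h[0]-80),int(h[1]-60))
r5=lambda u,v:ray("wrist",u/5+c4[0],v/5+c4[1],s4);r7=lambda u,v:ray("wrist",u/5+c6[0],v/5+c6[1],s6)
C=np.array([552.4,242.6,0]);ey=np.array([-ex[1],ex[0],0])
def rep(n,p,r): v=p-C;print(n,p,"case frame",np.array([v@ex,v@ey,v[2]]),np.array(r))
rep("bar right",*tri(r5(505,360),r7(455,308)))
rep("bar left",*tri(r5(360,358),r7(265,308)))
rep("catch front-top L",*tri(r5(370,345),r7(297,290)));rep("catch R",*tri(r5(475,345),r7(430,290)))
v=PV-C;print("pivot shut",v@ex,v@ey,v[2])
# planes: right ball at bar y ; using y-plane for the attach balls
def ony(rr,yc):
    a,d=rr;n=ey;t=(yc-(a-C)@n)/(d@n);p=a+t*d-C;return np.array([p@ex,p@ey,p[2]])
print("attach L (r7) at y=87",ony(r7(392,128),87),"attach R (r5) y=45",ony(r5(420,285),45))
im=cv2.imread("pics/r4.png")[:,:,::-1];crop("r8",im,c4[0]+50,c4[1]+40,70,50,10)
im=cv2.imread("pics/r6.png")[:,:,::-1];crop("r9",im,c6[0]+30,c6[1]+10,80,60,10)
E
```

```text
bar right [446.8 292.9  48.8] case frame [-108.5   43.9   48.8] [0.3 0.3]
bar left [450.2 329.5  45.7] case frame [-107.2   80.7   45.7] [0.8 0.8]
catch front-top L [450.4 325.   54.3] case frame [-106.7   76.1   54.3] [1.1 1.1]
catch R [448.9 299.2  54.3] case frame [-106.7   50.3   54.3] [0.8 0.8]
pivot shut -106.69409129868224 62.53176676643914 112.0
attach L (r7) at y=87 [-134.2   87.   168.9] attach R (r5) y=45 [-120.2   45.   146.4]
```

View pics/r8.png

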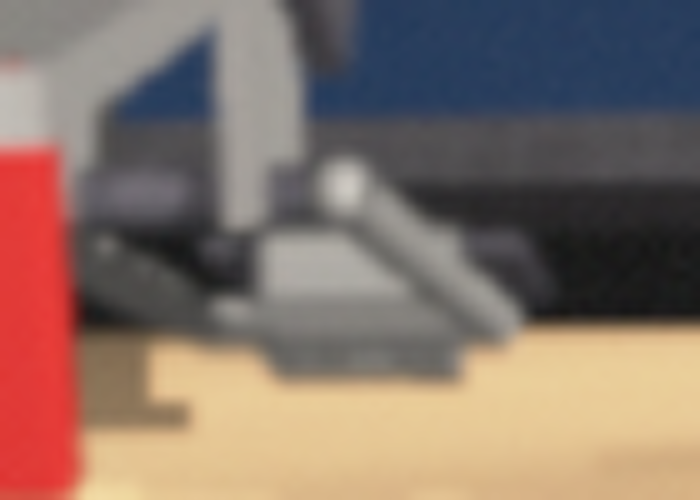

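View pics/r9.png

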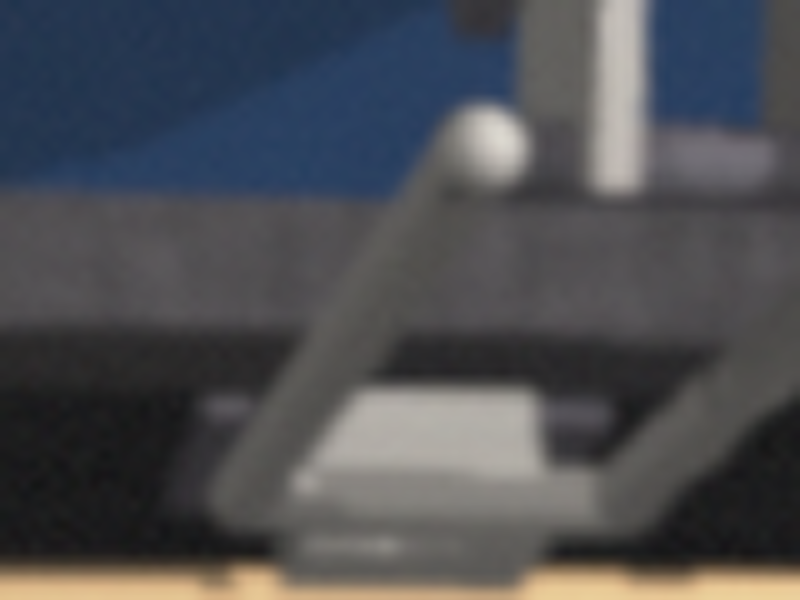

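Triangulated from the two tilted views, the hook bar (case x -108, z 47) is in front of the catch and below its top edge. Pressing the lid down should carry it lower, in front of the catch. Pressing by the yellow tab, then checking the lever and hook.

```bash
python3 - <<'E'
from lid import *
bot.line_to([335,390,290],200);bot.move_ptp(lp(.147)+[0,0,110],o);bot.move_gripper(44,30)
bot.line_to(lp(.147)-8*ez,120);bot.move_gripper(10,30);s=st()
for f in(.1,.05,0):
    bot.line_to(lp(f)-10*ez,60);s=st()
bot.line_to(lp(0)-14*ez,40);s=st()
bot.move_gripper(44);s=bot.read_state();bot.line_to(s["tcp_pos"]+90*ez,200)
im=bot.camera("scene");crop("s1",im,290,230,200,150,4)
im=bot.camera("wrist");cv2.imwrite("pics/s2.png",im[:,:,::-1])
def tilt(a): return (R.from_rotvec(-a*np.array([-np.sin(psi),np.cos(psi),0]))*R.from_quat(o)).as_quat()
bot.move_ptp([400,300,300],o)
bot.move_ptp([330,400,270],tilt(.6));bot.move_gripper(20);bot.line_to([345,400,190],150)
s=st();im=bot.camera("wrist");cv2.imwrite("pics/s3.png",im[:,:,::-1]);np.savez("s3",**s)
h=proj("wrist",[440,310,70],s);print(h);crop("s4",im,int(np.clip(h[0]-80,0,480)),int(np.clip(h[1]-60,0,360)),160,120,5)
E
```

```text
t89.6 tcp [483.7 140.6 143.4] F [ 0.1 -0.7  2.5] w 21.6 q [ 0.67  0.15 -0.48  0.   -0.94  0.84]
t89.9 tcp [478.2 140.7 133.4] F [-4.4 -0.   2.7] w 21.6 q [ 0.68  0.15 -0.5  -0.   -0.92  0.83]
t90.2 tcp [474.4 141.2 125.4] F [-3.1 -0.9  2.1] w 21.3 q [ 0.69  0.16 -0.52  0.   -0.9   0.82]
t90.5 tcp [471.5 141.8 118.2] F [-2.8 -2.   9.4] w 21.6 q [ 0.69  0.16 -0.53  0.   -0.87  0.82]
t90.8 tcp [471.6 141.9 115.5] F [-8.8 -1.9 25.2] w 21.8 q [ 0.69  0.16 -0.54  0.   -0.87  0.82]
t95.2 tcp [345.1 400.3 190.6] F [-0.6  0.5  0.2] w 20.0 q [ 1.56  0.05 -0.91  0.85 -0.85 -0.7 ]
(np.float64(414.38792630593423), np.float64(202.77419289971806))
```

View pics/s1.png

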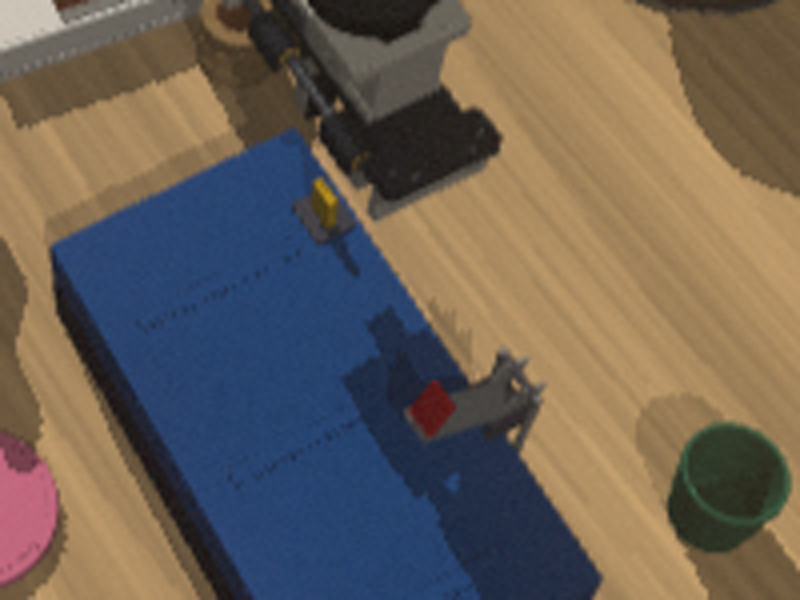

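View pics/s4.png

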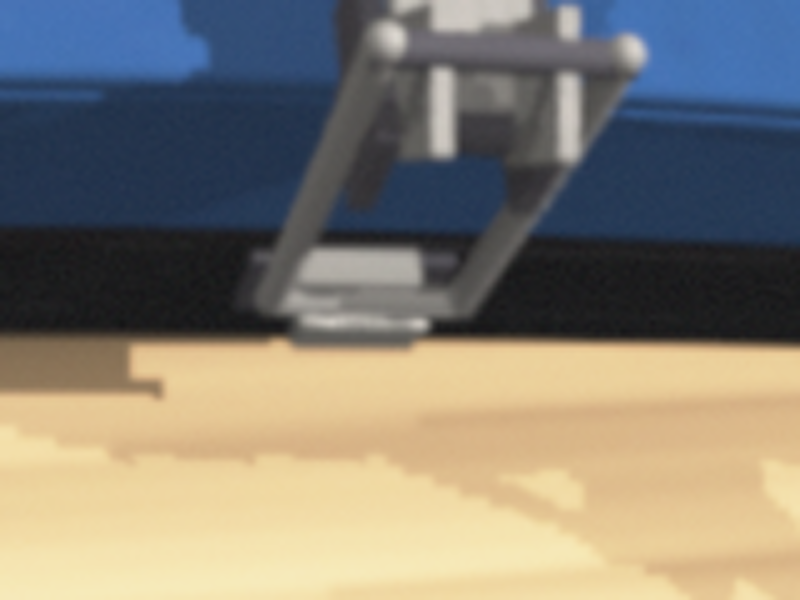

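The lever dropped back to about 0.4 again and the bar is in the same spot. It is standing on the catch's protruding lip like a strut between lip and lever. Checking where the loop would hang if it were free.

```bash
python3 - <<'E'
from latch import *
np.set_printoptions(precision=1,suppress=True)
s1=dict(np.load("q1.npz"));s3=dict(np.load("s3.npz"));h=proj("wrist",[440,310,70],s3);c=(int(h[0]-80),int(h[1]-60))
C=np.array([552.4,242.6,0]);ey=np.array([-ex[1],ex[0],0])
A=[]
for a,b in(((97,482),(385,40)),((293,482),(632,52))):
    p,r=tri(ray("wrist",250+a[0]/4,50+a[1]/4,s1),ray("wrist",b[0]/5+c[0],b[1]/5+c[1],s3));v=p-C;A.append([v@ex,v@ey,v[2]]);print(A[-1],r)
a=np.mean(A,0);bar=np.array([-108,62,47.])
L=np.hypot(a[0]-bar[0],a[2]-bar[2]);print("attach",a,"loop length",L,"hanging bar z",a[2]-L)
# attach relative to hinge; closing path for lever angle fixed
hx,hz=95,50  # approx hinge in case frame
hv=(PV+82*ex-82*ex)-C
from lid import H
hh=H-C;hx=hh@ex;print("hinge x",hx)
pv=PV-C;pvx=pv@ex;pvz=pv[2]
al=np.arctan2(a[2]-pvz,a[0]-pvx);ra=np.hypot(a[2]-pvz,a[0]-pvx);print("arm angle",al,"r",ra,"pivot",pvx,pvz)
for d in(0,.3,.6,.9,1.2,1.7):
    for f in(0,.1,.2,.3):
        ax=pvx+ra*np.cos(al+d);az=pvz+ra*np.sin(al+d);X=ax-hx;Z=az-50
        x=X*np.cos(f)+Z*np.sin(f);z=-X*np.sin(f)+Z*np.cos(f)
        print("lever %.2f lid %.1f bar hangs at x %.1f z %.1f"%(.43+d,f,hx+x,50+z-L))
E
```

```text
[np.float64(-108.57548597603495), np.float64(80.64573143596633), np.float64(147.64361269486545)] [np.float64(0.12735983743691923), np.float64(0.1273598374370241)]
[np.float64(-108.8949847132423), np.float64(44.326101182290465), np.float64(148.71896620795465)] [np.float64(0.3875140825539449), np.float64(0.387514082553958)]
attach [-108.7   62.5  148.2] loop length 101.18396071543174 hanging bar z 46.99732873597833
hinge x 94.30973683437863
arm angle 1.6271509464007734 r 36.23881862565418 pivot -106.69409129868224 112.0
lever 0.43 lid 0.0 bar hangs at x -108.7 z 47.0
lever 0.43 lid 0.1 bar hangs at x -97.9 z 66.8
lever 0.43 lid 0.2 bar hangs at x -85.2 z 85.4
lever 0.43 lid 0.3 bar hangs at x -70.7 z 102.6
lever 0.73 lid 0.0 bar hangs at x -119.3 z 44.8
lever 0.73 lid 0.1 bar hangs at x -108.7 z 65.6
lever 0.73 lid 0.2 bar hangs at x -96.0 z 85.3
lever 0.73 lid 0.3 bar hangs at x -81.4 z 103.6
lever 1.03 lid 0.0 bar hangs at x -128.8 z 39.5
lever 1.03 lid 0.1 bar hangs at x -118.6 z 61.3
lever 1.03 lid 0.2 bar hangs at x -106.3 z 82.0
lever 1.03 lid 0.3 bar hangs at x -92.0 z 101.4
lever 1.33 lid 0.0 bar hangs at x -136.3 z 31.7
lever 1.33 lid 0.1 bar hangs at x -126.9 z 54.3
lever 1.33 lid 0.2 bar hangs at x -115.2 z 75.9
lever 1.33 lid 0.3 bar hangs at x -101.5 z 96.2
lever 1.63 lid 0.0 bar hangs at x -141.2 z 22.0
lever 1.63 lid 0.1 bar hangs at x -132.7 z 45.2
lever 1.63 lid 0.2 bar hangs at x -121.9 z 67.3
lever 1.63 lid 0.3 bar hangs at x -109.0 z 88.3
lever 2.13 lid 0.0 bar hangs at x -142.3 z 4.1
lever 2.13 lid 0.1 bar hangs at x -135.6 z 27.5
lever 2.13 lid 0.2 bar hangs at x -126.6 z 50.0
lever 2.13 lid 0.3 bar hangs at x -115.4 z 71.6
```

The loop's free-hanging position at lever 2.1 is 15 to 30 mm in front of the lip. It lagged inward while the lid was closing and landed on top of the lip. The fix is to put the lever over again, raise the lid to about 0.4, let the loop settle, look, then close slowly.

```bash
python3 - <<'E'
from latch import *
t0=.43
bot.line_to([335,390,300],200)
bot.move_ptp(tabp(t0)+[0,0,80],o);bot.move_gripper(44,20)
bot.line_to(tabp(t0)-10*ez+[1,0.3,1],120);bot.move_gripper(10,20);s=st()
for th in np.arange(.6,2.16,.15):
    bot.line_to(tabp(th)-10*ez,100);s=bot.read_state();print(round(th,2),s["contact_force"].round(1),round(s["width"],1))
bot.move_gripper(50);s=st();bot.line_to(s["tcp_pos"]+[-10,0,90],150)
import lid
from lid import lp
f=.147
bot.move_ptp(lp(f)+[0,0,110],o);bot.move_gripper(44,30);bot.line_to(lp(f)-8*ez,120);bot.move_gripper(10,30);s=st()
for f in(.25,.35,.45): bot.line_to(lp(f)-10*ez,60)
s=st();bot.move_gripper(44);bot.line_to(s["tcp_pos"]+90*ez,200)
bot.move_ptp([400,300,320],o)
def tilt(a): return (R.from_rotvec(-a*np.array([-np.sin(psi),np.cos(psi),0]))*R.from_quat(o)).as_quat()
bot.move_ptp([330,400,270],tilt(.6));bot.move_gripper(20);bot.line_to([345,400,190],150)
s=st();im=bot.camera("wrist");cv2.imwrite("pics/u3.png",im[:,:,::-1]);np.savez("u3",**s)
im=bot.camera("scene");crop("u1",im,290,230,200,150,4)
E
```

```text
t99.1 tcp [516.1 308.2 157.5] F [-0.8  1.6  0.3] w 21.6 q [ 0.86  0.29 -0.25 -0.   -1.03  0.65]
0.6 [3.6 1.6 3.7] 21.5
0.75 [5.2 1.1 3.4] 21.5
0.9 [5.5 0.8 5.7] 21.7
1.05 [4.6 2.4 6.9] 21.7
1.2 [3.3 0.5 7.9] 21.7
1.35 [4.6 1.  9. ] 21.6
1.5 [ 3.   0.7 10.6] 21.5
1.65 [ 1.9  0.4 11.2] 21.4
1.8 [ 1.1  1.2 11.2] 21.5
1.95 [-1.6  2.4 11.7] 21.6
2.1 [-1.5  2.1  8.2] 21.3
t102.8 tcp [389.3 315.  161.6] F [-0.1 -0.2  1.1] w 49.5 q [ 1.07  0.13 -0.46 -0.   -0.99  0.44]
t106.4 tcp [483.7 140.6 143.3] F [-0.1 -0.3  2.1] w 21.4 q [ 0.67  0.15 -0.48  0.   -0.94  0.84]
t107.8 tcp [519.8 138.  183.1] F [-5.5  0.5 -0.5] w 21.2 q [ 0.62  0.17 -0.35 -0.   -1.05  0.89]
t112.2 tcp [345.1 400.3 190.6] F [-0.2  0.1  0.6] w 20.0 q [ 1.56  0.05 -0.91  0.85 -0.85 -0.7 ]
```

View pics/u3.png

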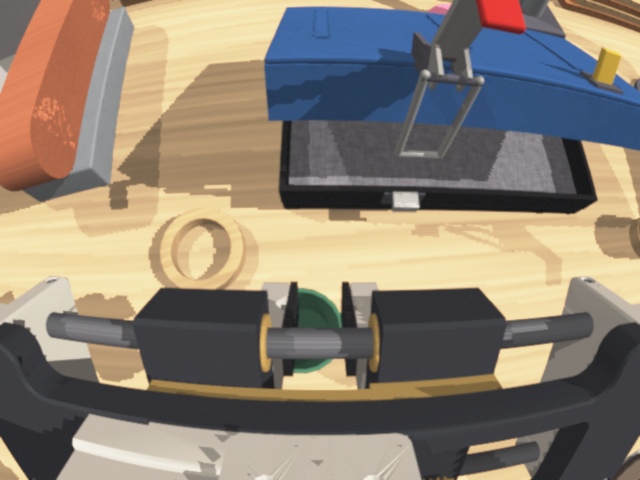

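View pics/u1.png

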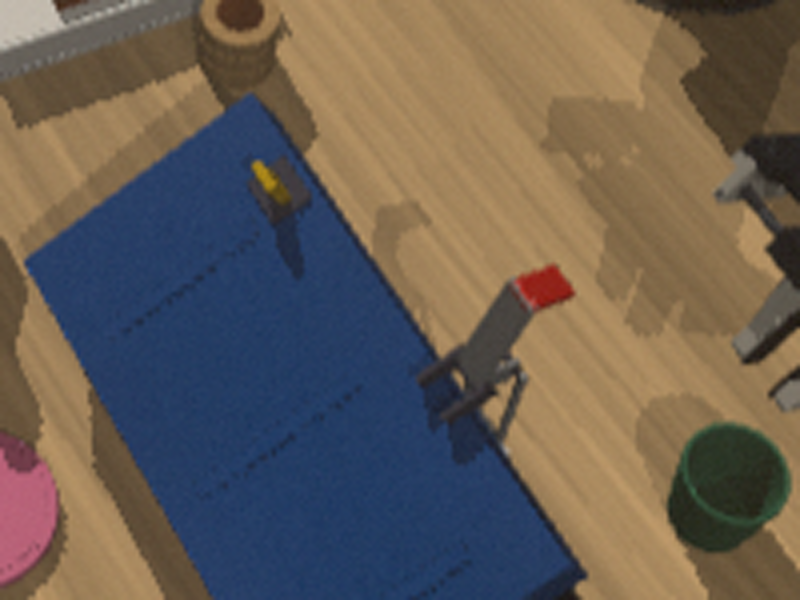

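```bash
python3 - <<'E'
from latch import *
np.set_printoptions(precision=1,suppress=True)
s=dict(np.load("u3.npz"));C=np.array([552.4,242.6,0]);ey=np.array([-ex[1],ex[0],0])
im=cv2.imread("pics/u3.png")[:,:,::-1];crop("u4",im,380,40,120,180,3.3)
# same bar in scene: crop bottom of loop
sc=bot.camera("scene");crop("u5",sc,390,305,50,50,12)
E
```

```text
(no output)
```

View pics/u4.png

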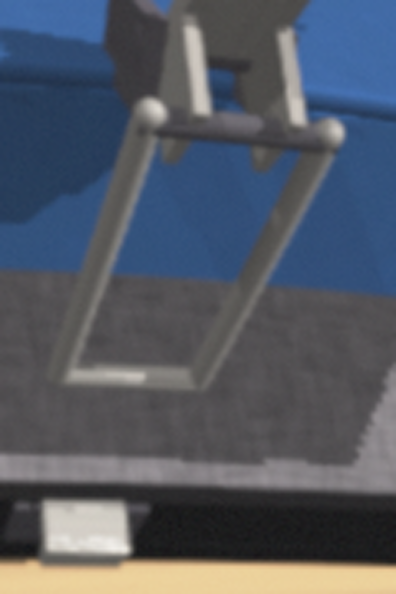

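View pics/u5.png

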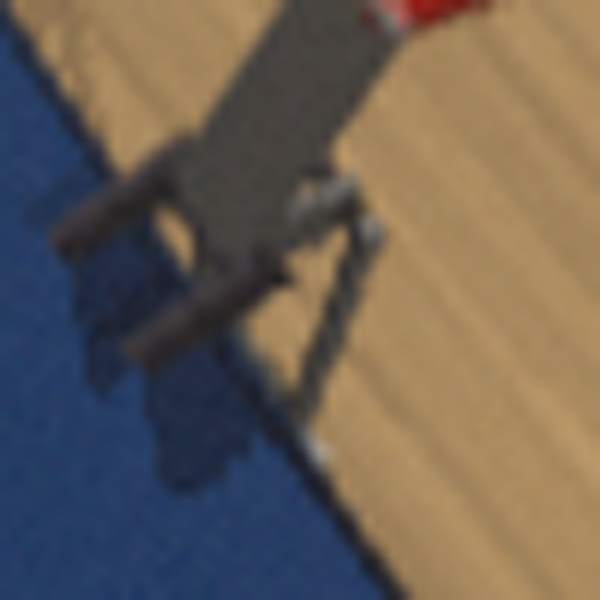

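```bash
python3 - <<'E'
from latch import *
np.set_printoptions(precision=1,suppress=True)
s=dict(np.load("u3.npz"));C=np.array([552.4,242.6,0]);ey=np.array([-ex[1],ex[0],0])
def ony(u,v,yc):
    a,d=ray("wrist",u/3.3+380,v/3.3+40,s);t=(yc-(a-C)@ey)/(d@ey);p=a+t*d-C;return np.array([p@ex,p@ey,p[2]])
for n,l,r in(("attach",(150,110),(330,132)),("bar",(60,378),(205,385))):
    a,d1=ray("wrist",l[0]/3.3+380,l[1]/3.3+40,s);_,d2=ray("wrist",r[0]/3.3+380,r[1]/3.3+40,s)
    t=np.linalg.lstsq(np.c_[d1,-d2],36.5*ey,rcond=None)[0]
    for q in(a+t[0]*d1-C,a+t[1]*d2-C):print(n,q@ex,q@ey,q[2])
    print(ony(*l,81),ony(*r,44.5))
E
```

```text
attach -85.41101462476465 80.50380672745945 202.30116645012055
attach -85.82573390538315 44.012710865602564 201.9101042084897
[-86.6  81.  203.6] [-86.6  44.5 202.7]
bar -95.06947364374928 82.9041634267263 117.43770283065413
bar -95.29166003417575 46.40597218759598 117.30866908298617
[-90.6  81.  109.7] [-92.5  44.5 112.4]
```

The loop now hangs nearly vertical: attach point at case (-86,202), bar at (-93,113). Closing slowly so it does not lag inward, with a scene look partway.

```bash
python3 - <<'E'
from lid import *
bot.line_to([335,390,300],200)
f=.43
bot.move_ptp(lp(f)+[0,0,90],o);bot.move_gripper(44,30);bot.line_to(np.array([519.8,138.,183.1]),120);bot.move_gripper(10,30);s=st()
for f in np.arange(.38,.11,-.04):
    bot.line_to(lp(f)-10*ez,25);s=bot.read_state();print(round(f,2),s["contact_force"].round(1))
im=bot.camera("scene");crop("v1",im,290,230,200,150,4);st()
E
```

```text
t116.4 tcp [519.9 138.  183.4] F [-0.9 -0.1  2.7] w 21.6 q [ 0.62  0.17 -0.35  0.   -1.05  0.89]
0.38 [-2.6 -0.4  4.3]
0.34 [-1.6 -1.6  2.6]
0.3 [-0.6 -1.8 -0.1]
0.26 [ 2.5 -0.9 -3.4]
0.22 [ 4.3 -1.5 -4.6]
0.18 [ 4.7 -2.7 -5. ]
0.14 [ 5.  -1.1 -4.8]
t119.8 tcp [482.5 140.7 139.5] F [ 5.3 -1.7 -5.6] w 21.8 q [ 0.67  0.15 -0.48 -0.   -0.93  0.84]
```

View pics/v1.png

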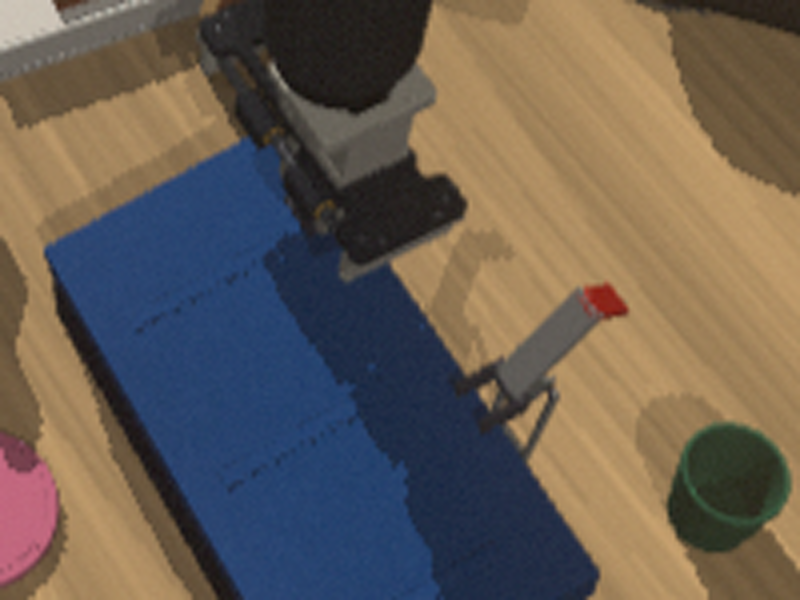

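```bash
python3 - <<'E'
from lid import *
for f in(.12,.10,.08):
    bot.line_to(lp(f)-10*ez,20);s=bot.read_state();print(round(f,2),s["contact_force"].round(1))
im=bot.camera("scene");crop("v2",im,370,270,100,100,6);st()
E
```

```text
0.12 [ 4.6 -1.9 -4.3]
0.1 [ 5.1 -1.7 -4.1]
0.08 [ 4.2 -0.9 -4.7]
t120.9 tcp [477.  141.1 130.1] F [ 3.6 -1.  -4.6] w 21.6 q [ 0.68  0.16 -0.51 -0.   -0.91  0.83]
```

View pics/v2.png

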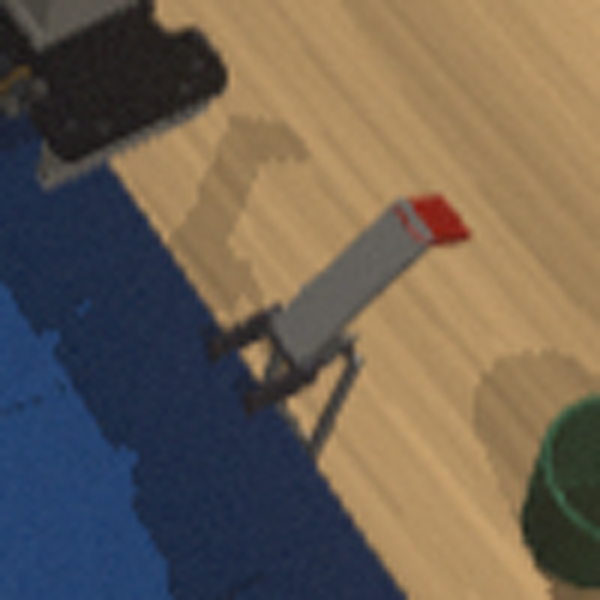

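The lever is staying over and the force is unchanged at about 5 N, so the loop has passed in front of the catch. Finishing the close.

```bash
python3 - <<'E'
from lid import *
for f in(.05,.02,0):
    bot.line_to(lp(f)-10*ez,25);s=bot.read_state();print(round(f,2),s["contact_force"].round(1))
bot.line_to(lp(0)-14*ez,40);s=st()
bot.move_gripper(44);s=bot.read_state();bot.line_to(s["tcp_pos"]+90*ez,200)
def tilt(a): return (R.from_rotvec(-a*np.array([-np.sin(psi),np.cos(psi),0]))*R.from_quat(o)).as_quat()
bot.move_ptp([400,250,320],o)
bot.move_ptp([330,400,270],tilt(.6));bot.move_gripper(20);bot.line_to([345,400,190],150)
s=st();im=bot.camera("wrist");cv2.imwrite("pics/w3.png",im[:,:,::-1]);np.savez("w3",**s)
h=proj("wrist",[440,310,70],s);c=(int(h[0]-80),int(h[1]-60));print(c);crop("w4",im,*c,160,120,5)
im=bot.camera("scene");crop("w1",im,290,230,200,150,4)
im=bot.camera("top");cv2.imwrite("pics/w5.png",im[:,:,::-1])
E
```

```text
0.05 [ 4.4 -1.8 -5. ]
0.02 [ 4.7 -1.6 -4.4]
0 [ 4.  -1.4 -4.2]
t122.2 tcp [470.  141.4 114. ] F [-5.4  0.  12.1] w 21.5 q [ 0.69  0.16 -0.54 -0.   -0.87  0.82]
t126.5 tcp [345.1 400.3 190.6] F [ 0.   0.2 -0. ] w 20.0 q [ 1.56  0.05 -0.91  0.85 -0.85 -0.7 ]
(334, 142)
```

View pics/w4.png

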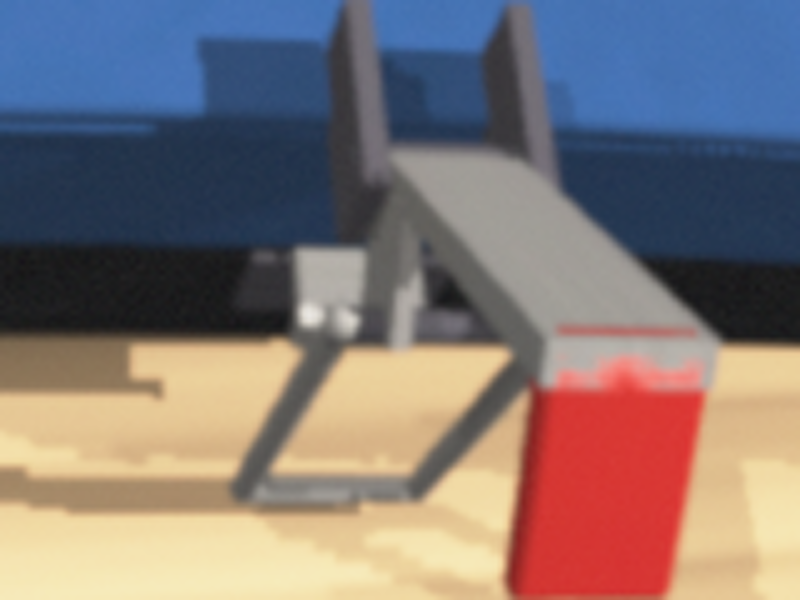

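View pics/w1.png

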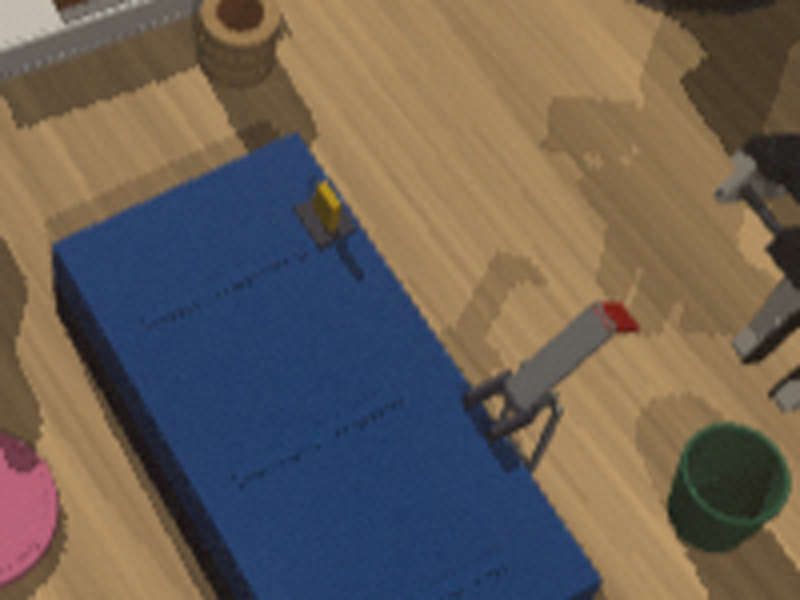

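View pics/w5.png

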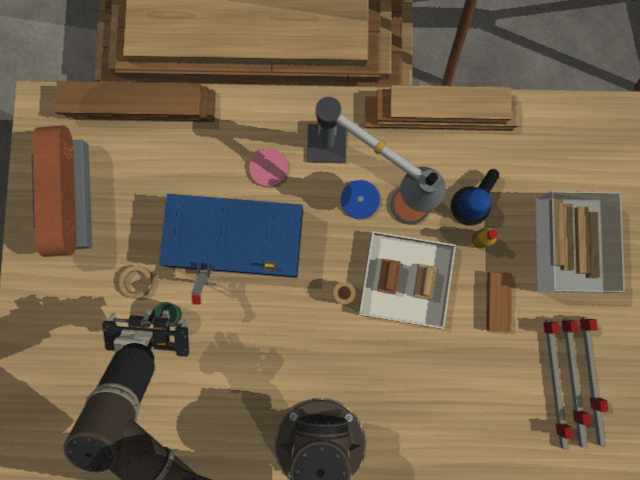

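The hook bar now hangs well out in front of the catch (w4: bar y≈490, catch ≈290). The lid is back at its shut pixels, the hood is over the plate and both blocks are in the tray. Backing off, a last numeric check, then handing in.

```bash
python3 - <<'E'
from lid import *
from blk import TC,tx,ty
bot.line_to([335,390,300],200);bot.pause(.3)
im=bot.camera("top");crop("x1",im,350,150,120,185,3.2)
for n,u,v in(("dark",389,275),("light",426,280)):
    p=onz("top",u,v,50)[:2]-TC;print(n,p@tx,p@ty)
print("knob",onz("top",433,177.8,335));s=st()
bot.close_job()
E
```

```text
dark 3.7702840822019312 53.52332630162422
light 7.032728119196387 -46.26598266326514
knob [ 661.94664011 -241.52440005  335.        ]
t127.7 tcp [335.1 389.8 299.4] F [ 0.6 -0.4  1.4] w 19.9 q [ 1.64 -0.08 -0.73  0.67 -1.11 -0.5 ]
the job is handed in; nothing more can be done
```

View pics/x1.png

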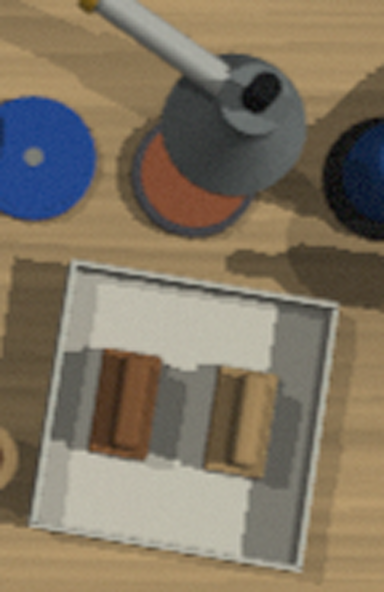

